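Open, refill and lock the spice lane

ROBOT

A 6-joint arm with a two-finger parallel gripper is mounted at the origin on a cart in front of the work surface, level with it; the furniture and walls round the work are solid. World frame = base frame: x ahead of the robot, y to its left, z up, the work surface at z = 0. Lengths are in m, angles in rad, forces in N, time in s.
With the tool pointing down it reaches from about 0.425 to 0.95 m from the base axis. Payload 14.7 kg.
Tool frame: the origin (TCP) lies at the very end of the fingers, on their centre line; the grasp point (between the pads) lies env.grip_depth behind it (env.grip_depth is the distance from the TCP to the grasp point, in m); z points along the fingers, y is the line along which they close (so a half turn about z gives the same grasp; the last joint's range is limited). The gripper opens to 85 mm and grips with 20 to 120 N. Pads are 22 mm wide; open, the fingers measure 114 mm over their backs; the gripper's body (76 mm by 85 mm) begins 54 mm behind the grasp point. The pads swing forward as they close: fully open they stand 13 mm farther back than shut.
Start: joints at [1.114, 0.48, 1.596, -0, 1.065, -0.047], TCP at [0.259, 0.596, 0.231] pointing down, gripper open.
Joint ranges: [-2.75, 2.75], [-0.82, 2.05], [0.23, 2.67], [-1.56, 4.7], [0.09, 2.69], [-2.92, 2.92]. Speed limits (rad/s): [1.89, 1.89, 2.39, 3.01, 3.01, 3.01].

INTERFACE

Orientations are given as a rotation vector (axis times angle).
In Python, from cell import env, vision gives the robot as it stands.
- The arm moves only by the tool carry_out, never from a script. Its argument "plan" is one flat list of numbers, 4 for each row, row after row: the shift along the tool's x, y, z in mm, then the turn about the tool's z in rad. A call has 1 to 20 rows; each row shifts and turns the commanded pose from where the row before left it, along the tool's axes as they then stand; what a row does not reach is not made up. A row lasts 1/8 s, in which the tool goes at most 62.5 mm and 10.7 degrees, less where a joint would pass 70% of its speed; a pose out of reach is approached as far as the arm can. A call with a gripper value outside its range is refused whole. "hand" is the opening, from -1 (shut) to 1 (fully open), set as the call begins (left out, the last holds). The fingers move at their own pace and stop on an object; "newtons" is the grip in N (left out, the last holds). Time passes only in rows, so rows that do not move let the fingers close. It gives the time, the measured TCP pose, the force, the opening and the grip force at its end, in the units of the state.
- env.observe(): the state, without advancing time (a new reading comes with each control period).
- vision.snapshot(name): name is "side" or "top" or "wrist"; returns a dict with "frame" (400x640x3 uint8, red, green, blue), "vfov" (degrees; the focal length in pixels is half the picture's height over the tangent of half this angle, whatever the lens; pixels are square), "cx", "cy" (the principal point, pixels), "k1" (the pictures are not rectified: a ray, as slopes to the right and down, at radius r is drawn at 1 + k1 r^2 times it, then the intrinsics apply), "rvec" (rotation vector, rad) and "tvec" (3), from world to camera coordinates, as OpenCV has them; the wrist camera has in their place "T_tool_cam" (4x4, takes a point from camera to tool coordinates, whose origin is the TCP and whose axes are the flange's). Camera axes: x right, y down, z forward; pixel columns grow to the right and rows downward; lengths in m; the calibration is good to about 2 mm. A picture is of the moment at which its call begins: read the wrist's pose just before it. There is no depth.
- env.hand_in(): hands the job in; it is judged then, once.
The state is a dict: "clock": time; "joints": joint angles; "qd": joint speeds; "joint_efforts": joint torques, N m; "position": TCP position; "orientation": TCP orientation; "contact_force": force on the tool from outside, world axes, zero at the start; "wrist_torque": the same for the moment, N m; "finger_gap": opening from 0.0 (shut) to 1.0 (fully open); "grasp_force": force on a finger pad.
Only numpy, scipy, OpenCV 4.12 (cv2) and the standard library are available. Lean on these libraries where they do the work, as an engineer would, in place of code of your own. Each camera call takes 0.05 s, during which the arm holds its last target. There are 200 camera calls.

TASK

The keeper of the jar rack is closed and its wing knob has been taken off: push the knob fully home on the keeper's square shaft and turn it counter-clockwise past its detent to swing the red bar open, towards the robot. Then stand every fallen spice jar upright in the lane, in line with the jar and salt shaker that already stand there, and turn the knob clockwise until the keeper clicks past its detent and closes the lane's mouth again. Turn the keeper only by the fitted knob and leave it on the shaft; all jars and the shaker must be left standing in the lane, and the timer, noodle pot and white canister undisturbed.

Things in the scene. Friction and masses are not known exactly. Their poses are not given: they have to be found in the camera images.
- rack: Fixed aluminium jar rack. Origin: on the worktop under mid-lane; z up; +x along the lane to its closed far end. Lane floor 5 mm above the worktop, from x = -125 mm (open mouth, towards the robot) to +125 mm (end wall 40 mm high), 56 mm wide (y -28 to 28) between rails 6 mm thick, tops 20 mm above the worktop. Keeper post, 32 mm across, at x = -137, y = -105 mm.
- keeper (a joint): Angle of the keeper (hub, red bar and square shaft) about its post; grows clockwise from above. 1.2: closed (the start), bar across the mouth at rack x = -137 mm. 0 to 0.3: open, bar towards the robot. Bar 45 to 53 mm above worktop, reaches 149 mm from the axis. A sprung detent between 0.3 and 1.2 resists up to 0.2 N m either way, tips over at 0.75 and snaps on to 0.3 or 1.2.
- shaft_seat (a point): Point on the keeper's axis at the top of its hub, 54 mm above the worktop: the knob's underside rests here when fully home. The steel square shaft, 12 x 12 mm, stands 18 mm above it with a 9 x 9 x 4 mm lead-in on top (22 mm in all). Turns with the keeper: z up, bar along +y, shaft faces square to x and y.
- knob: Loose wing knob, 100 g, 67 mm tall, stands on the worktop, bore down. Origin: centre of its underside; z up. From below: steel block 32 x 32 x 26 mm with a square bore 14 x 14 mm, 26 mm deep, sides square to the knob's x and y; black disc 48 mm across, z 26 to 32 mm; black wing to grip, 60 mm along x, 14 mm thick along y, z 32 to 67 mm.
- standing_jar: Spice jar (yellow label) with dark cap that already stands in the lane: 44 mm across, 96 mm tall, origin at the centre of its underside, z along its axis to the cap.
- salt_shaker: Salt shaker with grey top that already stands at the far end of the lane: 44 mm across, 90 mm tall, origin at the centre of its underside, z up.
- timer: White kitchen timer with red dial, 64 x 62 x 50 mm, a bystander; origin under its centre.
- noodle_pot: White and red pot with lid, 72 mm across, 71 mm tall, a bystander; origin under its centre.
- white_canister: Open white canister, 118 mm across, 154 mm tall, a bystander; origin under its centre.
- jar_a: Fallen spice jar, clear glass with a dark cap, 44 mm across (body 42 mm, cap 43 mm from 75 mm up), 96 mm tall, 0.11 kg; it lies on the worktop at the start and may be absent. Origin: centre of its underside; z along its axis to the cap.
- jar_b: Fallen spice jar, clear glass with a dark cap, 44 mm across (body 42 mm, cap 43 mm from 75 mm up), 96 mm tall, 0.11 kg; it lies on the worktop at the start and may be absent. Origin: centre of its underside; z along its axis to the cap.
- jar_c: Fallen spice jar, clear glass with a dark cap, 44 mm across (body 42 mm, cap 43 mm from 75 mm up), 96 mm tall, 0.11 kg; it lies on the worktop at the start and may be absent. Origin: centre of its underside; z along its axis to the cap.
Not all that is in view belongs to the job. Leave any orange look-alike of the jar_a alone. What is shaped like the knob but purple is not meant.

How it is judged:
By the outcome, as a careful person would: the job done as asked, in the order asked, and still so for the second after the job is handed in, with the robot touching nothing.
Of jar_a, jar_b, jar_c only 2 to 3 are there at a start; the rules pass over those that are not, and their reading is None.
At some moment in a run one of knob may be knocked a few centimetres aside while the robot is not near it.
Once in a run the grip may slacken for a moment while it holds something.
It also fails if it takes over 210 s, if anything falls off the work surface, if the arm or the gripper's body presses on something with over 40 N, if the wrist force passes 120 N, or if a joint passes its speed limit or range.

## Working session

There is one attempt and no reset: what is moved stays moved. The work goes in short steps, Python scripts to look and compute and a tool call to move; the robot and the scene stay as the last step left them, time stands still between calls to the robot, and variables do not carry over. Pictures are saved under pics/ and viewed, at most 14 in all, crops included, and the job is handed in when it is done.

Besides the shell and the picture viewer there is one more tool, called in YAML: its name, and indented under it one key for each argument. carry_out: Moves the arm, as the interface text tells. Its arguments: {"type":"object","properties":{"plan":{"type":"array"},"hand":{"type":"number"},"newtons":{"type":"number"}},"required":["plan"]}

```bash
ls; mkdir -p pics; cat > h.py <<'E'
import numpy as np, cv2
from cell import env, vision
from scipy.spatial.transform import Rotation as R
def snap(n):
    o=env.observe(); s=vision.snapshot(n); s['o']=o
    if n=='wrist':
        T=np.eye(4);T[:3,:3]=R.from_rotvec(o['orientation']).as_matrix();T[:3,3]=o['position']
        s['C']=T@np.array(s['T_tool_cam'])
    else:
        M=np.eye(4);M[:3,:3]=R.from_rotvec(s['rvec']).as_matrix();M[:3,3]=s['tvec'];s['C']=np.linalg.inv(M)
    h,w=s['frame'].shape[:2];s['f']=h/2/np.tan(np.radians(s['vfov'])/2)
    return s
def save(s,name,crop=None,scale=1):
    im=s['frame'][:,:,::-1]
    if crop: im=im[crop[1]:crop[3],crop[0]:crop[2]]
    cv2.imwrite('pics/'+name,cv2.resize(im,None,fx=scale,fy=scale,interpolation=cv2.INTER_CUBIC))
def px2w(s,u,v,z):
    d=np.array([(u-s['cx'])/s['f'],(v-s['cy'])/s['f']]);p=d.copy()
    for _ in range(30): p=d/(1+s['k1']*(p@p))
    r=s['C'][:3,:3]@np.array([*p,1]);c=s['C'][:3,3]
    return c+r*(z-c[2])/r[2]
def w2px(s,P):
    q=np.linalg.inv(s['C'])@np.array([*P,1]);p=q[:2]/q[2];p=p*(1+s['k1']*(p@p))
    return p*s['f']+[s['cx'],s['cy']]
E
python3 - <<'E'
from h import *
for n in['top','side']:
    s=snap(n);save(s,n+'0.png');print(n,s['C'].round(3),s['f'],s['k1'])
print(env.grip_depth,env.observe())
E
```

```text
pics
top [[-0.011 -0.982  0.191  0.255]
 [-1.     0.008 -0.017  0.005]
 [ 0.015 -0.191 -0.981  1.482]
 [ 0.     0.     0.     1.   ]] 471.10717126139684 -0.11997731874874433
side [[-0.999  0.026 -0.039  0.587]
 [ 0.047  0.553 -0.832  1.016]
 [ 0.    -0.833 -0.553  0.749]
 [ 0.     0.     0.     1.   ]] 360.92233820216046 -0.07184681171985108
0.0187 {'clock': 0.1, 'joints': array([ 1.11438066e+00,  4.80786007e-01,  1.59683206e+00, -1.72527068e-05,
        1.06508255e+00, -4.66163873e-02]), 'qd': array([ 0.00058642, -0.00057703, -0.00169732,  0.0009032 ,  0.00021943,
        0.00114507]), 'joint_efforts': array([ 9.66546831e-04, -9.52254725e+01, -4.31048191e+01,  1.54673576e-04,
        5.10361599e-03, -7.69588996e-05]), 'position': array([0.25880533, 0.59584279, 0.2307177 ]), 'orientation': array([-6.39150317e-01, -3.07562152e+00,  1.69138615e-03]), 'contact_force': array([ 0.37646715, -0.25126572,  0.64567949]), 'wrist_torque': array([-0.01243444, -0.00900356, -0.0203272 ]), 'grasp_force': 0.0, 'finger_gap': 0.9985081095605386}
```

View pics/top0.png

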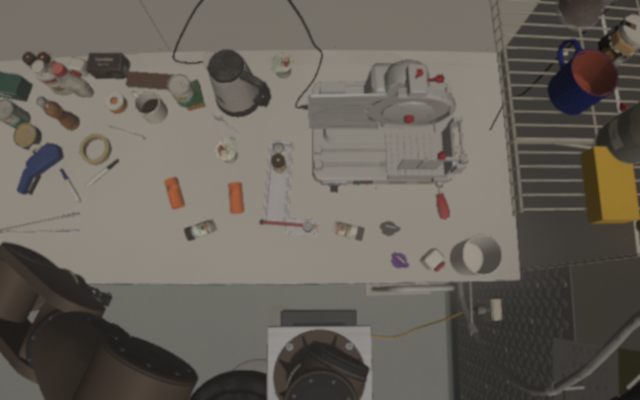

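View pics/side0.png

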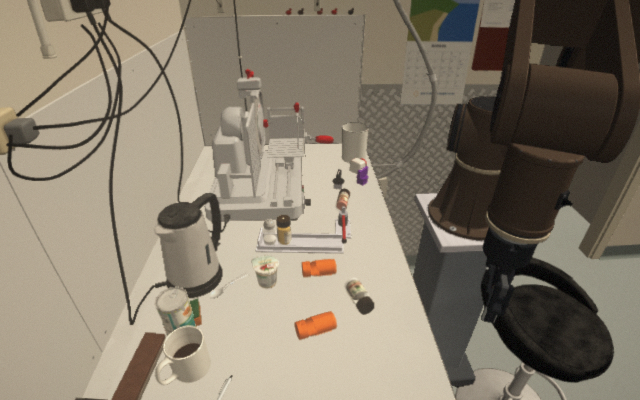

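The top view shows dark-capped clear jars at (200,230) and (349,230), and a dark knob at (389,228). The look-alikes are the orange jars at (175,193) and (236,197) and the purple knob at (399,260). The keeper hub is at (308,226), the lane mouth is near (277,215), and the timer is at (433,260). Next is a close crop.

```bash
python3 - <<'E'
from h import *
s=snap('top');im=s['frame'][:,:,::-1]
a=cv2.resize(im[135:275,160:360],None,fx=4,fy=4,interpolation=cv2.INTER_CUBIC)
a=np.clip(a*1.5,0,255).astype('uint8');cv2.imwrite('pics/top1.png',a)
b=cv2.resize(im[205:280,320:460],None,fx=5,fy=5,interpolation=cv2.INTER_CUBIC)
cv2.imwrite('pics/top2.png',np.clip(b*1.5,0,255).astype('uint8'))
for n,u,v,z in[('hub',308,226,.06),('knob',389,228,.06),('purple',399,260,.06),('jarL',200,230,.02),('jarR',349,230,.02),('timer',433,260,.05),('pot',226,149,.07)]:print(n,px2w(s,u,v,z).round(3))
E
```

```text
hub [0.454 0.031 0.06 ]
knob [ 0.445 -0.216  0.06 ]
purple [ 0.347 -0.244  0.06 ]
jarL [0.449 0.371 0.02 ]
jarR [ 0.446 -0.097  0.02 ]
timer [ 0.346 -0.35   0.05 ]
pot [0.697 0.287 0.07 ]
```

View pics/top1.png

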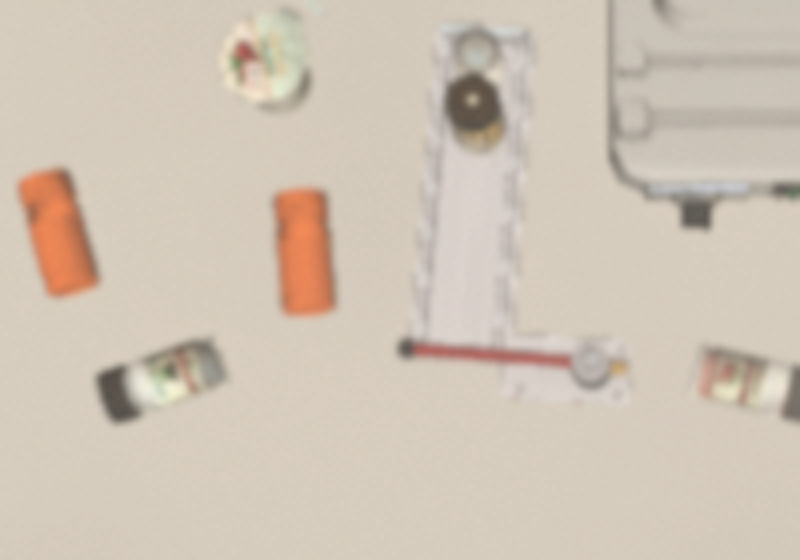

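View pics/top2.png

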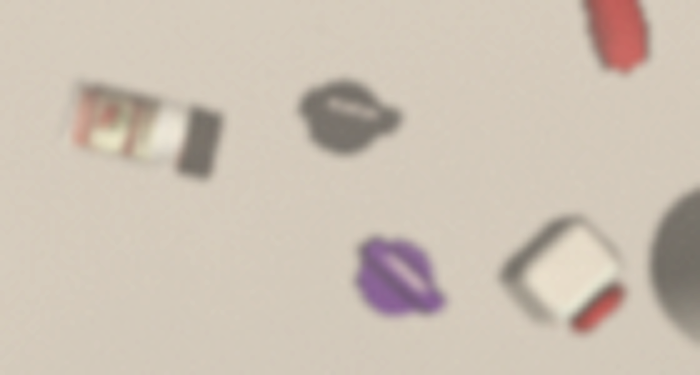

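The crops confirm the choice. The black knob is at about (389,228) with its wing roughly along world y, and the purple one is separate. There are only two clear fallen jars, at about (200,230) and (349,230). I'll write a move calculator and then go to a hover over the knob.

```bash
cat >> h.py <<'E'
def go(x,y,z,az,src=None):
    """print tool-frame shifts (mm) after first turning to y-azimuth az (deg, mod 180)"""
    o=env.observe()
    if src is None:
        M=R.from_rotvec(o['orientation']).as_matrix();a0=np.degrees(np.arctan2(M[1,1],M[0,1]));p=o['position']
    else: p,a0=np.array(src[:3]),src[3]
    t=((a0-az+90)%180)-90; a=np.radians(a0-t); d=np.array([x,y,z])-p
    print('turn %.3f rad ; then dx %.1f dy %.1f dz %.1f ; az %.1f->%.1f'%(np.radians(t),1e3*(-np.sin(a)*d[0]+np.cos(a)*d[1]),1e3*(np.cos(a)*d[0]+np.sin(a)*d[1]),-1e3*d[2],a0,a0-t))
    return (x,y,z,a0-t)
E
python3 - <<'E'
from h import *
s=go(.50,.22,.23,-8)
go(.445,-.216,.23,-8,s)
print(np.array(vision.snapshot('wrist')['T_tool_cam']).round(3))
E
```

```text
turn 1.301 rad ; then dx -338.7 dy 291.1 dz 0.8 ; az 66.5->-8.0
turn 0.000 rad ; then dx -439.4 dy 6.2 dz -0.0 ; az -8.0->-8.0
[[ 0.002 -0.961 -0.277  0.071]
 [ 1.     0.002  0.001 -0.   ]
 [-0.001 -0.277  0.961 -0.141]
 [ 0.     0.     0.     1.   ]]
```

carry_out:
  plan: [0,0,0,0.185,0,0,0,0.185,0,0,0,0.185,0,0,0,0.185,0,0,0,0.185,0,0,0,0.185,0,0,0,0.185,-40,35,0,0,-43,37,0,0,-43,37,0,0,-43,37,0,0,-43,37,0,0,-43,37,0,0,-43,37,0,0,-40,34,0,0]
  hand: 1
  newtons: 40

```text
clock: 2.08
position: [0.503, 0.2206, 0.2313]
orientation: [2.365, 2.067, 0.0]
contact_force: [-0.9, 0.4, 0.1]
finger_gap: 0.999
grasp_force: 0.0
```

carry_out:
  plan: [-40,0,0,0,-50,0,0,0,-50,0,0,0,-50,0,0,0,-50,0,0,0,-50,0,0,0,-50,0,0,0,-50,0,0,0,-30,5,0,0,-20,0,0,0,0,0,0,0,0,0,0,0]

```text
clock: 3.58
position: [0.4482, -0.2138, 0.2312]
orientation: [-2.365, -2.067, -0.0]
contact_force: [0.2, 0.8, 0.2]
finger_gap: 1.001
grasp_force: 0.0
```

```bash
python3 - <<'E'
from h import *
s=snap('wrist');save(s,'w0.png');o=s['o'];print(o['position'],o['clock'],o['joints'].round(2))
E
```

```text
[ 0.44822141 -0.21379428  0.23118551] 3.575 [-0.51  0.27  1.94  0.    0.93 -0.37]
```

View pics/w0.png

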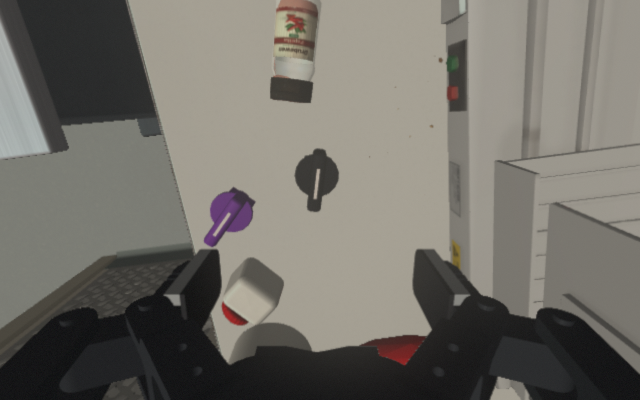

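The wrist view shows the black knob with its disc centre near (317,175) and its wing from (320,150) to (314,211). The purple one is at (232,212). I'll measure the knob.

```bash
python3 - <<'E'
from h import *
s=snap('wrist');im=s['frame'].astype(int);save(s,'w0c.png',(280,135,360,225),6)
for n,u,v,z in[('disc',317,175,.032),('wa',320,150,.067),('wb',314.5,211,.067),('sa',318,168,.067),('sb',316,199,.067)]:print(n,px2w(s,u,v,z).round(4))
a,b=px2w(s,320,150,.067),px2w(s,314.5,211,.067);print(np.degrees(np.arctan2(*(a-b)[1::-1])),np.linalg.norm(a-b))
E
```

```text
disc [ 0.4477 -0.2179  0.032 ]
wa [ 0.4546 -0.1868  0.067 ]
wb [ 0.4414 -0.2461  0.067 ]
sa [ 0.4505 -0.2036  0.067 ]
sb [ 0.4446 -0.234   0.067 ]
77.45932429928159 0.06071024019006676
```

View pics/w0c.png

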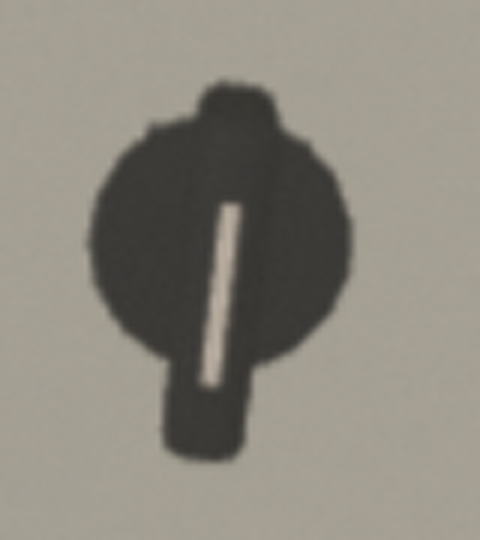

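```bash
python3 - <<'E'
from h import *
go(.448,-.2168,.038,-11.5)
E
```

```text
turn 0.067 rad ; then dx -3.2 dy 0.2 dz 193.3 ; az -7.6->-11.5
```

carry_out:
  plan: [0,0,0,0.067,-3,0,30,0,0,0,45,0,0,0,45,0,0,0,40,0,0,0,20,0,0,0,13,0,0,0,0,0,0,0,0,0]

```text
clock: 4.8
position: [0.4483, -0.2174, 0.0391]
orientation: [2.432, 1.987, 0.001]
contact_force: [0.0, 0.1, 0.5]
finger_gap: 1.006
grasp_force: 0.0
```

carry_out:
  plan: [0,0,0,0,0,0,0,0,0,0,0,0,0,0,0,0,0,0,0,0,0,0,0,0,0,0,0,0,0,0,0,0]
  hand: -1
  newtons: 60

```text
clock: 5.8
position: [0.4478, -0.2174, 0.0385]
orientation: [2.433, 1.987, 0.0]
contact_force: [-0.1, 0.3, 6.4]
finger_gap: 0.155
grasp_force: 58.9
```

carry_out:
  plan: [0,0,-20,0,0,0,-50,0,0,0,-50,0,0,0,-42,0,25,0,0,0,50,0,0,0,50,0,0,0,25,0,0,0,0,0,0,0,0,0,0,0]

```text
clock: 7.05
position: [0.4776, -0.0707, 0.2002]
orientation: [-2.433, -1.988, 0.0]
contact_force: [0.3, -0.7, -0.3]
finger_gap: 0.148
grasp_force: 63.6
```

```bash
python3 - <<'E'
from h import *
s=snap('wrist');save(s,'w1.png');o=s['o'];print(o['position'],o['clock'],s['f'])
E
```

```text
[ 0.47755971 -0.07069338  0.20024444] 7.05 324.80864773975117
```

View pics/w1.png

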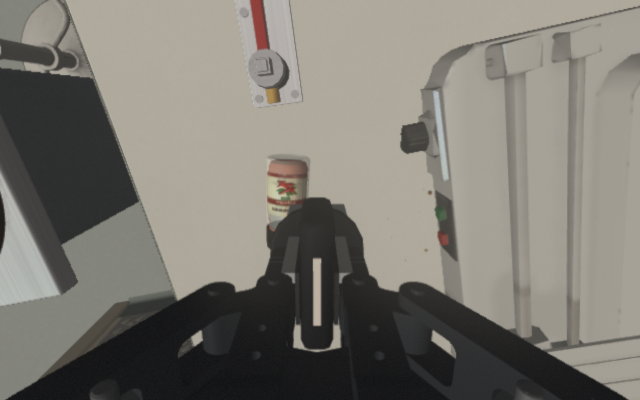

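```bash
python3 - <<'E'
from h import *
s=snap('wrist');save(s,'w1c.png',(235,35,300,110),8)
z=s['o']['position'][2]+.0285
a,b=px2w(s,317,258,z),px2w(s,317,326,z);print(a,b,(a+b)/2,np.linalg.norm(a-b))
E
```

```text
[ 0.47995029 -0.05783786  0.22873395] [ 0.4739293  -0.08765024  0.22873395] [ 0.4769398  -0.07274405  0.22873395] 0.030414315217785988
```

View pics/w1c.png

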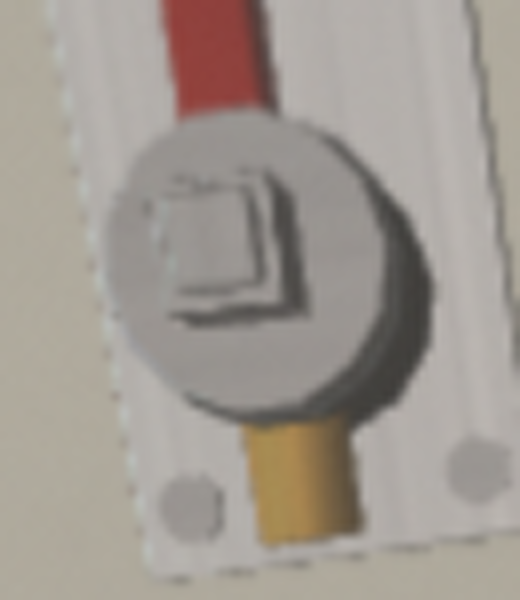

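```bash
python3 - <<'E'
from h import *
s=snap('wrist')
P=lambda x,y,z:px2w(s,235+(x+.5)/8-.5,35+(y+.5)/8-.5,z)
h=P(245,266,.054);print('hub',h, np.linalg.norm(P(105,266,.054)-P(385,266,.054)),np.linalg.norm(P(245,110,.054)-P(245,422,.054)))
c=[P(*q,.076) for q in[(160,195),(250,183),(263,283),(172,295)]];print('top',np.mean(c,0),[np.linalg.norm(c[i]-c[i-1]) for i in range(4)])
for i,j in((3,0),(2,1)):
    d=c[j]-c[i];print(np.degrees(np.arctan2(d[1],d[0])))
for i,j in((1,0),(2,3)):
    d=c[j]-c[i];print(np.degrees(np.arctan2(d[1],d[0]))-90)
b1,b2=P(178,115,.053),P(165,0,.053);d=b2-b1;print('bar',np.degrees(np.arctan2(d[1],d[0])))
t=snap('top');print('top-hub',px2w(t,160+(590)/4,135+365/4,.06))
print([w2px(t,[.455,.03,.076])])
o=s['o'];go(.455,.03,.2,-5)
E
```

```text
hub [0.45490955 0.03298815 0.054     ] 0.028850404896705102 0.029975244606348622
top [0.45512354 0.03323593 0.076     ] [np.float64(0.008842981304772648), np.float64(0.008612697337129804), np.float64(0.0088376812443218), np.float64(0.008797147677521653)]
82.80813343020695
84.00317573000598
85.62394162463372
85.61195073472902
bar 82.53369901004962
top-hub [0.45303092 0.03233662 0.06      ]
[array([308.16588519, 224.86300099])]
turn -0.115 rad ; then dx 98.8 dy -31.3 dz 0.3 ; az -11.6->-5.0
```

```bash
python3 - <<'E'
from h import *
go(.4550,.0338,.125,-6)
E
```

```text
turn -0.097 rad ; then dx 102.0 dy -33.4 dz 75.3 ; az -11.6->-6.0
```

carry_out:
  plan: [0,0,0,-0.097,22,-8.4,0,0,30,-10,0,0,30,-10,0,0,20,-5,0,0,0,0,30,0,0,0,30,0,0,0,15,0,0,0,0,0,0,0,0,0]

```text
clock: 8.5
position: [0.4555, 0.0343, 0.1258]
orientation: [2.334, 2.102, 0.001]
contact_force: [-0.6, -0.2, -1.0]
finger_gap: 0.151
grasp_force: 63.9
```

```bash
python3 - <<'E'
from h import *
go(.4550,.0338,.0925,-6)
s=snap('wrist');save(s,'w2.png')
E
```

```text
turn 0.000 rad ; then dx -0.5 dy -0.4 dz 33.3 ; az -6.0->-6.0
```

View pics/w2.png

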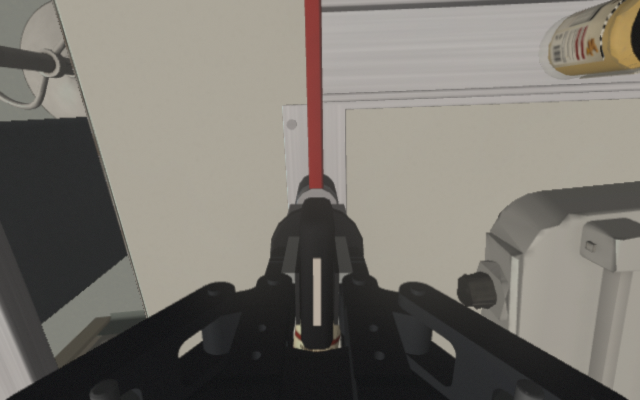

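The knob is over the hub and the bar at (315,100) lines up with the wing. I'll descend in small steps.

carry_out:
  plan: [-0.5,-0.4,4,0,0,0,4,0,0,0,4,0,0,0,4,0,0,0,4,0,0,0,0,0]

```text
clock: 9.3
position: [0.4547, 0.0344, 0.1049]
orientation: [-2.334, -2.103, -0.0]
contact_force: [0.7, 4.4, -3.4]
finger_gap: 0.152
grasp_force: 63.6
```

carry_out:
  plan: [0.6,0,3,0,0,0,3,0,0,0,3,0,0,0,2,0,0,0,2,0,0,0,0,0]

```text
clock: 10.05
position: [0.4547, 0.0347, 0.0925]
orientation: [2.334, 2.103, 0.0]
contact_force: [-0.5, 3.0, 6.1]
finger_gap: 0.149
grasp_force: 64.9
```

carry_out:
  plan: [0.3,0,1,0,0,0,1,0,0,0,0,0]

```text
clock: 10.42
position: [0.455, 0.0349, 0.0921]
orientation: [2.333, 2.102, 0.001]
contact_force: [-11.5, -0.1, 56.5]
finger_gap: 0.149
grasp_force: 72.4
```

carry_out:
  plan: [-0.4,0,-1.8,0,0,0,0,-0.08,0,0,0,-0.08,0,0,0,-0.08,0,0,0,-0.08,0,0,0,-0.08,0,0,0,-0.08,0,0,0,-0.08,0,0,0,-0.08,0,0,0,-0.08,0,0,0,-0.08,0,0,0,-0.08,0,0,0,-0.08,0,0,0,0,0,0,0,0]

```text
clock: 12.3
position: [0.454, 0.0347, 0.0925]
orientation: [-1.099, -2.942, 0.0]
contact_force: [-6.9, 4.2, 18.5]
finger_gap: 0.152
grasp_force: 66.7
```

```bash
python3 - <<'E'
from h import *
o=env.observe();print(o['position'],o['wrist_torque'],o['contact_force'],o['joints'])
s=snap('wrist');t=snap('top')
a=t['frame'][135:275,160:440];a=cv2.resize(a,None,fx=2.85,fy=2.85,interpolation=cv2.INTER_CUBIC)
b=cv2.resize(s['frame'],(320,200));b=np.vstack([b,0*b])[:200];im=np.vstack([a[:,:798],np.hstack([b,np.zeros((200,798-320,3),'uint8')])])
cv2.imwrite('pics/c1.png',im[:,:,::-1])
E
```

```text
[0.45395148 0.03470343 0.0924579 ] [0.54712656 1.10464785 0.06729293] [-6.86661181  4.15306067 18.45259166] [ 9.63287048e-03  4.30677774e-01  2.15910337e+00  1.48732197e-04
  5.52796080e-01 -8.46588716e-01]
```

View pics/c1.png

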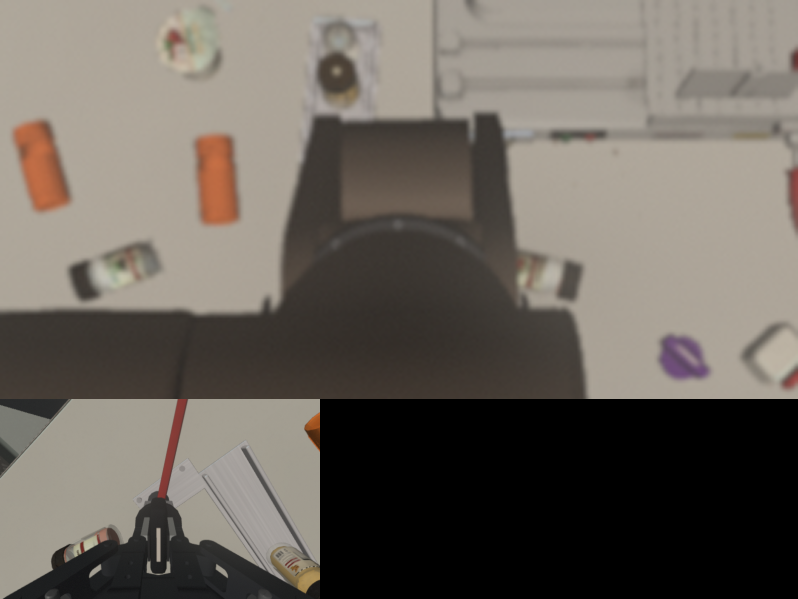

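carry_out:
  plan: [0.5,0,-0.5,-0.05,0,0,0,-0.05,0,0,0,-0.05,0,0,0,-0.05,0,0,0,0,0,0,0,0]

```text
clock: 13.15
position: [0.4538, 0.0348, 0.0925]
orientation: [-0.801, -3.037, 0.001]
contact_force: [-5.4, -3.3, 5.5]
finger_gap: 0.151
grasp_force: 64.8
```

```bash
python3 - <<'E'
from h import *
s=snap('wrist');im=s['frame'].astype(int)
m=(im[:,:,0]>1.8*im[:,:,1])&(im[:,:,0]>60);m[:, :250]=0;m[:,450:]=0
v,u=np.nonzero(m[:200]);
r=[(row,u[v==row].mean()) for row in range(5,180,25) if (v==row).any()];print(r)
a,b=[px2w(s,c,w,.053) for w,c in (r[0],r[-1])];d=a-b;print('bar az',np.degrees(np.arctan2(d[1],d[0])),'open by',(np.degrees(np.arctan2(d[1],d[0]))-84)/57.3)
E
```

```text
[(5, np.float64(359.0)), (30, np.float64(354.0)), (55, np.float64(349.0)), (80, np.float64(344.0)), (105, np.float64(339.5)), (130, np.float64(334.5)), (155, np.float64(329.5))]
bar az 140.0793520837649 open by 0.9786972440447625
```

carry_out:
  plan: [0,0,0,0,0,0,0,0,0,0,0,0,0,0,0,0,0,0,0,0,0,0,0,0,0,0,-10,0,0,0,-25,0,0,0,-35,0,0,0,-45,0,0,0,-15,0,0,0,0,0]
  hand: 0.5

```text
clock: 14.7
position: [0.455, 0.0349, 0.2241]
orientation: [0.799, 3.035, 0.001]
contact_force: [-0.5, -0.1, 0.1]
finger_gap: 0.752
grasp_force: 0.0
```

```bash
python3 - <<'E'
from h import *
go(.45,-.16,.22,-13)
E
```

```text
turn 1.283 rad ; then dx -191.1 dy 39.0 dz 4.1 ; az 60.5->-13.0
```

carry_out:
  plan: [0,0,0,0.183,0,0,0,0.183,0,0,0,0.183,0,0,0,0.183,0,0,0,0.183,0,0,0,0.183,0,0,0,0.183,-35,8,0,0,-40,8,0,0,-40,8,0,0,-40,8,0,0,-36,7,4,0,0,0,0,0,0,0,0,0]
  hand: 1
  newtons: 20

```text
clock: 16.45
position: [0.4491, -0.1595, 0.2179]
orientation: [-2.456, -1.956, 0.001]
contact_force: [-0.5, 0.5, 0.6]
finger_gap: 0.998
grasp_force: 0.0
```

```bash
python3 - <<'E'
from h import *
s=snap('wrist');t=snap('top');print(s['o']['position'])
a=cv2.resize(t['frame'][135:275,160:440],(600,300),interpolation=cv2.INTER_CUBIC)
b=s['frame'][20:320,60:640];im=np.vstack([a[:,:580],b])
cv2.imwrite('pics/c2.png',im[:,:,::-1])
E
```

```text
[ 0.44911706 -0.15952217  0.21788361]
```

View pics/c2.png

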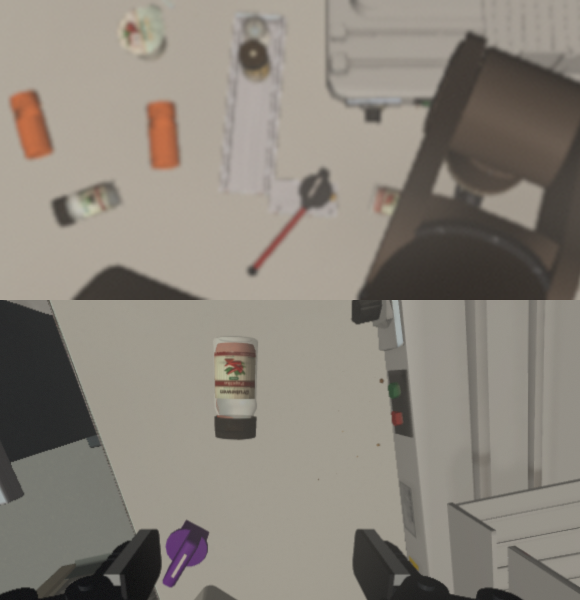

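The upper part shows the keeper open, with the bar towards the robot and the knob fitted. The lower part shows the jar lying, with its base at (296,58) and cap end at (295,158) in the full wrist frame. Its axis lies along the tool x axis.

```bash
python3 - <<'E'
from h import *
s=snap('wrist')
b=px2w(s,296.5,60,.022);c=px2w(s,295.5,157,.022);d=b-c
print(b,c,np.linalg.norm(d),'az',np.degrees(np.arctan2(d[1],d[0])))
w=px2w(s,274.5,147,.022)-px2w(s,316.5,147,.022);print(np.linalg.norm(w))
g=c+d/np.linalg.norm(d)*.010;print(g)
go(g[0],g[1],.006,np.degrees(np.arctan2(d[1],d[0]))-90)
# standing jar + shaker
t=snap('top')
for n,u,v,z in[('jar',160+253*280/600,135+53*140/300,.101),('shk',160+257*280/600,135+27*140/300,.095),('cap2',160+(118)/4,135+395/4,.022)]:print(n,px2w(t,u,v,z))
E
```

```text
[ 0.454156   -0.04806025  0.022     ] [ 0.43081539 -0.13900632  0.022     ] 0.09389340527149459 az 75.60613216763396
0.04349838411430373
[ 0.43330125 -0.12932022  0.022     ]
turn 0.027 rad ; then dx 24.8 dy -23.2 dz 212.4 ; az -12.8->-14.4
jar [0.65189421 0.12016634 0.101     ]
shk [0.69226645 0.11531215 0.095     ]
cap2 [0.43718975 0.4034295  0.022     ]
```

carry_out:
  plan: [0,0,0,0.027,13,-12,0,0,12,-11,30,0,0,0,45,0,0,0,45,0,0,0,40,0,0,0,30,0,0,0,15,0,0,0,7,0,0,0,0,0,0,0,0,0]

```text
clock: 18.02
position: [0.4342, -0.1302, 0.0074]
orientation: [2.482, 1.924, 0.001]
contact_force: [0.2, -0.9, -0.4]
finger_gap: 0.998
grasp_force: 0.0
```

carry_out:
  plan: [0,0,0,0,0,0,0,0,0,0,0,0,0,0,0,0,0,0,0,0,0,0,0,0,0,0,0,0]
  hand: -1
  newtons: 20

```text
clock: 18.9
position: [0.4337, -0.13, 0.0069]
orientation: [2.483, 1.924, 0.0]
contact_force: [-0.7, -0.3, 8.5]
finger_gap: 0.49
grasp_force: 20.9
```

carry_out:
  plan: [0,0,-10,0,0,0,-20,0,0,0,-25,0,0,0,-25,0,0,0,-25,0,0,0,-25,0,0,0,0,0,0,0,0,0]

```text
clock: 19.9
position: [0.4334, -0.1299, 0.1364]
orientation: [-2.483, -1.925, 0.0]
contact_force: [-0.2, -0.5, -1.7]
finger_gap: 0.496
grasp_force: 20.7
```

```bash
python3 - <<'E'
from h import *
s=snap('wrist');t=snap('side');print(s['o']['position'],w2px(t,s['o']['position']))
u,v=w2px(t,s['o']['position']).astype(int)
a=cv2.resize(t['frame'][v-60:v+60,u-80:u+80],(640,480))[:,:400]
b=cv2.resize(s['frame'],(400,250));b=np.vstack([b,np.zeros((230,400,3),'uint8')])
cv2.imwrite('pics/c3.png',np.hstack([cv2.resize(t['frame'][v-60:v+60,u-80:u+80],(400,300)),b[:300]])[:,:,::-1])
E
```

```text
[ 0.43337766 -0.1298775   0.13643306] [344.81415175 167.02394644]
```

View pics/c3.png

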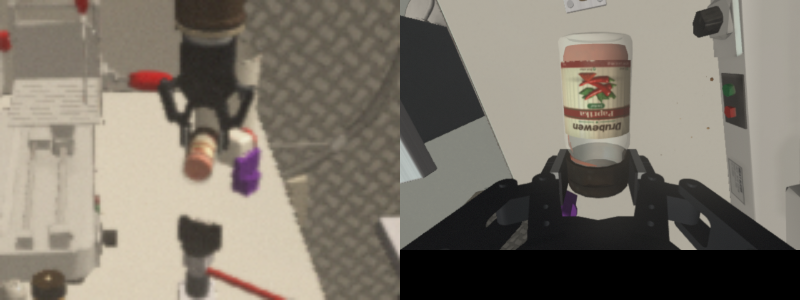

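The jar is still gripped horizontally: its label is broadside in the wrist view and it has not swung. I'll lower it so that hanging would just clear the table, then ease the grip with an opening command so that it pivots.

carry_out:
  plan: [0,0,25,0,0,0,25,0,0,0,10,0,0,0,0,0]

```text
clock: 20.5
position: [0.4331, -0.1298, 0.0759]
orientation: [-2.482, -1.924, 0.002]
contact_force: [0.1, 0.3, -0.7]
finger_gap: 0.491
grasp_force: 20.7
```

carry_out:
  plan: [0,0,0,0,0,0,0,0]
  hand: -0.05

```text
clock: 20.75
position: [0.4341, -0.1302, 0.0773]
orientation: [2.482, 1.924, 0.001]
contact_force: [-0.1, 0.1, -1.4]
finger_gap: 0.493
grasp_force: 20.7
```

carry_out:
  plan: [0,0,0,0,0,0,0,0]
  hand: -0.03

```text
clock: 21.0
position: [0.4338, -0.1301, 0.0769]
orientation: [2.483, 1.924, 0.0]
contact_force: [-0.2, 0.1, -1.3]
finger_gap: 0.493
grasp_force: 20.7
```

```bash
cat >> h.py <<'E'
def tiltpred(s,L=.086,h=.0145):
    "row of base centre in the wrist image for jar tilt th (0 horizontal .. 90 hanging)"
    o=s['o'];M=R.from_rotvec(o['orientation']).as_matrix();p=o['position']
    for th in range(0,91,15):
        t=np.radians(th);q=p+M@np.array([L*np.cos(t),0,-h+L*np.sin(t)]);print(th,w2px(s,q).round(),end=' ')
    print()
E
python3 - <<'E'
from h import *
s=snap('wrist');save(s,'x.png');tiltpred(s);print(s['o']['grasp_force'],s['o']['finger_gap'])
im=s['frame'].astype(int)
print([(r,*im[r,312]) for r in range(30,280,12)])
E
```

```text
0 [318.  57.] 15 [318.  71.] 30 [318.  94.] 45 [318. 120.] 60 [317. 148.] 75 [317. 178.] 90 [317. 209.] 
20.71414679288864 0.4931461941692808
[(30, np.int64(167), np.int64(161), np.int64(148)), (42, np.int64(165), np.int64(160), np.int64(147)), (54, np.int64(170), np.int64(165), np.int64(152)), (66, np.int64(164), np.int64(160), np.int64(148)), (78, np.int64(158), np.int64(119), np.int64(102)), (90, np.int64(161), np.int64(118), np.int64(103)), (102, np.int64(120), np.int64(76), np.int64(67)), (114, np.int64(174), np.int64(164), np.int64(136)), (126, np.int64(110), np.int64(55), np.int64(47)), (138, np.int64(165), np.int64(125), np.int64(104)), (150, np.int64(167), np.int64(92), np.int64(76)), (162, np.int64(194), np.int64(187), np.int64(154)), (174, np.int64(125), np.int64(120), np.int64(92)), (186, np.int64(130), np.int64(79), np.int64(66)), (198, np.int64(188), np.int64(177), np.int64(147)), (210, np.int64(176), np.int64(164), np.int64(135)), (222, np.int64(177), np.int64(170), np.int64(151)), (234, np.int64(143), np.int64(138), np.int64(128)), (246, np.int64(144), np.int64(140), np.int64(128)), (258, np.int64(113), np.int64(108), np.int64(99)), (270, np.int64(49), np.int64(44), np.int64(40))]
```

carry_out:
  plan: [0,0,0,0,0,0,0,0]
  hand: -0.012

```text
clock: 21.3
position: [0.4336, -0.13, 0.0766]
orientation: [-2.483, -1.925, 0.0]
contact_force: [-0.1, -0.2, -1.2]
finger_gap: 0.494
grasp_force: 18.5
```

carry_out:
  plan: [0,0,0,0,0,0,0,0]
  hand: -0.006

```text
clock: 21.55
position: [0.4336, -0.13, 0.0766]
orientation: [-2.483, -1.925, 0.0]
contact_force: [-0.1, 0.4, -1.1]
finger_gap: 0.496
grasp_force: 11.7
```

```bash
cat >> h.py <<'E'
def pink(s,c=312):
    im=s['frame'].astype(int)[:,c];print('first coloured row',[r for r in range(20,300) if im[r,0]-im[r,1]>22][:1],s['o']['grasp_force'],s['o']['finger_gap'])
E
python3 -c "
from h import *
pink(snap('wrist'))"
```

```text
first coloured row [69] 11.748278886079788 0.4961832755928968
```

Grip force follows the opening smoothly, so I'll keep easing it.

carry_out:
  plan: [0,0,0,0,0,0,0,0]
  hand: -0.002

```text
clock: 21.85
position: [0.4337, -0.13, 0.0766]
orientation: [-2.483, -1.925, 0.0]
contact_force: [-0.0, -0.2, -1.6]
finger_gap: 0.495
grasp_force: 5.8
```

```bash
python3 -c "
from h import *
pink(snap('wrist'))"
```

```text
first coloured row [69] 5.774393677711487 0.4952144672767211
```

carry_out:
  plan: [0,0,0,0,0,0,0,0]
  hand: 0.001

```text
clock: 22.15
position: [0.4337, -0.13, 0.0766]
orientation: [2.483, 1.925, 0.0]
contact_force: [-0.6, -0.4, 1.6]
finger_gap: 0.502
grasp_force: 2.6
```

```bash
python3 -c "
from h import *
pink(snap('wrist'))"
```

```text
first coloured row [161] 2.61254645884037 0.5022694572139111
```

carry_out:
  plan: [0,0,0,0,0,0,0,0,0,0,0,0,0,0,0,0]

```text
clock: 22.7
position: [0.4337, -0.13, 0.0766]
orientation: [2.483, 1.925, 0.0]
contact_force: [-0.7, -0.7, 0.8]
finger_gap: 0.5
grasp_force: 2.6
```

```bash
python3 -c "
from h import *
s=snap('wrist');pink(s);im=s['frame'].astype(int)
print([(r,*map(int,im[r,312])) for r in range(100,290,8)])"
```

```text
first coloured row [161] 2.627054639160633 0.49969376461933945
[(100, 165, 160, 148), (108, 166, 160, 148), (116, 166, 161, 149), (124, 164, 160, 147), (132, 165, 160, 148), (140, 165, 160, 148), (148, 142, 137, 128), (156, 78, 65, 59), (164, 74, 69, 59), (172, 65, 69, 58), (180, 87, 82, 70), (188, 94, 87, 74), (196, 120, 79, 64), (204, 128, 84, 71), (212, 62, 49, 42), (220, 46, 42, 38), (228, 45, 41, 36), (236, 42, 39, 34), (244, 70, 46, 42), (252, 76, 43, 38), (260, 79, 44, 37), (268, 78, 46, 40), (276, 189, 177, 146), (284, 192, 180, 149)]
```

```bash
python3 - <<'E'
from h import *
s=snap('wrist');t=snap('side')
a=cv2.resize(t['frame'][150:230,305:385],(400,400),interpolation=cv2.INTER_CUBIC);b=cv2.resize(s['frame'][80:400,160:480],(400,400))
cv2.imwrite('pics/c4.png',np.hstack([a,b])[:,:,::-1])
E
```

```text
(no output)
```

View pics/c4.png

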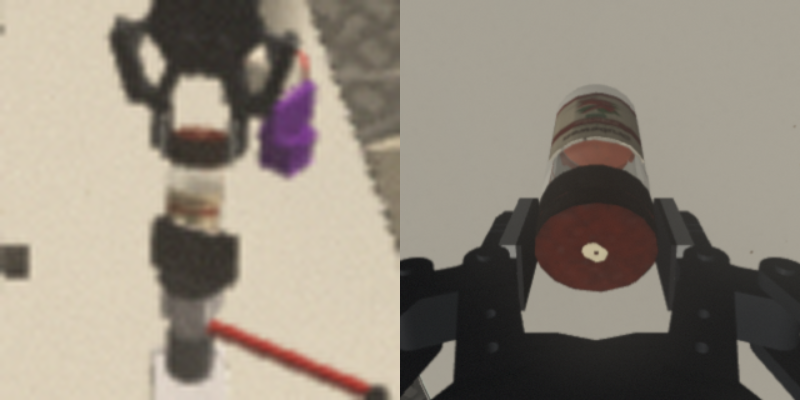

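The jar has swung to nearly upright, with its cap (red-brown top) between the pads. I'll compare with the exact upright prediction.

```bash
python3 - <<'E'
from h import *
s=snap('wrist');o=s['o'];M=R.from_rotvec(o['orientation']).as_matrix();p=o['position']
print('observed cap centre',160+596/1-400+0 if 0 else (160+196*.8,80+251*.8),'cap near/far rows',80+291*.8,80+203*.8,'base far row',80+85*.8)
for zb in(0,.003):
  for th in(90,80,70,60):
    t=np.radians(th);ax=np.array([-np.cos(t),0,-np.sin(t)]) # base->cap in tool
    nx=np.array([np.sin(t),0,-np.cos(t)])
    piv=np.array([0,0,-.0145]);cap=piv+ax*.010;base=piv-ax*.086
    f=lambda q:w2px(s,p+M@q).round()
    print(th,'cap',f(cap),'near',f(cap-nx*.0215),'far',f(cap+nx*.0215),'basefar',f(base+nx*.021),'zlow',(p+M@(base+nx*.021))[2].round(4),(p+M@(base-nx*.021))[2].round(4))
  break
E
```

```text
observed cap centre (316.8, 280.8) cap near/far rows 312.8 242.4 base far row 148.0
90 cap [318. 283.] near [317. 329.] far [318. 234.] basefar [317. 179.] zlow 0.0051 0.0051
80 cap [318. 287.] near [317. 325.] far [318. 243.] basefar [317. 159.] zlow 0.0101 0.0028
70 cap [318. 290.] near [317. 321.] far [318. 253.] basefar [317. 139.] zlow 0.0175 0.0031
60 cap [318. 292.] near [317. 315.] far [318. 264.] basefar [317. 119.] zlow 0.0271 0.0061
```

The jar leans about 15° with its base edge on the table, well inside its 25° tipping angle. I'll open slightly so it settles upright, then regrip.

carry_out:
  plan: [0,0,0,0,0,0,0,0,0,0,0,0,0,0,0,0,0,0,0,0,0,0,0,0,0,0,0,0,0,0,0,0]
  hand: 0.1

```text
clock: 23.9
position: [0.4337, -0.13, 0.0766]
orientation: [-2.483, -1.925, 0.0]
contact_force: [0.4, 0.1, 0.2]
finger_gap: 0.556
grasp_force: 0.0
```

```bash
cat >> h.py <<'E'
def upright(s,off=0.):
    "predicted rows for a jar standing on table/floor, cap centre at tool x=off(m)"
    o=s['o'];M=R.from_rotvec(o['orientation']).as_matrix();p=o['position']
    for dx in(-.02,-.015,-.01,0,.01,.015,.02,.03):
        c=p+M@np.array([dx,0,0])
        print(dx,'capnear',w2px(s,[*(c-M[:,0]*.0215)[:2],.096]).round()[1],'capfar',w2px(s,[*(c+M[:,0]*.0215)[:2],.096]).round()[1],'basefar',w2px(s,[*(c+M[:,0]*.021)[:2],.002]).round()[1])
def prof(s,c=317,r0=100,r1=340):
    im=s['frame'].astype(int)[r0:r1,c-2:c+3].mean(1);g=np.abs(np.diff(im.sum(1)))
    print([(r0+i,int(im[i].sum()),int(im[i+1].sum())) for i in range(len(g)) if g[i]>45])
E
python3 -c "
from h import *
s=snap('wrist');print(s['o']['finger_gap'],s['o']['grasp_force'],s['o']['contact_force']);upright(s);prof(s,305)"
```

```text
0.5556832318331477 0.0 [0.43025768 0.08037449 0.19193196]
-0.02 capnear 359.0 capfar 274.0 basefar 206.0
-0.015 capnear 349.0 capfar 263.0 basefar 199.0
-0.01 capnear 340.0 capfar 252.0 basefar 192.0
0 capnear 321.0 capfar 229.0 basefar 178.0
0.01 capnear 301.0 capfar 205.0 basefar 163.0
0.015 capnear 291.0 capfar 193.0 basefar 156.0
0.02 capnear 280.0 capfar 181.0 basefar 148.0
0.03 capnear 258.0 capfar 155.0 basefar 133.0
[(144, 413, 357), (145, 357, 270), (146, 270, 212), (264, 208, 259)]
```

```bash
python3 -c "
from h import *
s=snap('wrist')
for c in(290,300,317,330,340):prof(s,c)
"
```

```text
[(178, 230, 183), (271, 203, 263), (272, 263, 352), (273, 352, 417)]
[(147, 430, 379), (148, 379, 306), (149, 306, 256), (162, 243, 313), (163, 313, 373), (166, 336, 290), (275, 179, 234), (276, 234, 337), (277, 337, 421)]
[(142, 442, 395), (144, 369, 269), (145, 269, 212), (159, 227, 292), (160, 292, 371), (163, 345, 292), (226, 199, 247), (227, 247, 319), (228, 319, 397), (229, 397, 458), (244, 498, 442), (245, 442, 333), (246, 333, 223), (247, 223, 169), (278, 217, 321), (279, 321, 417)]
[(146, 394, 336), (147, 336, 261), (161, 216, 264), (162, 264, 339), (165, 359, 311), (275, 209, 294), (276, 294, 391), (277, 391, 444)]
[(152, 405, 357), (165, 209, 262), (166, 262, 339), (167, 339, 396), (169, 378, 321), (272, 204, 291), (273, 291, 383), (274, 383, 438)]
```

The jar stands upright 21 mm ahead along tool x: the cap's near rim at row 278 and the base's far rim at 145 agree with the prediction. I'll regrip it centrally.

carry_out:
  plan: [0,0,0,0,0,0,0,0,0,0,0,0,7,0,0,0,7,0,4,0,7,0,4,0,0,0,0,0]
  hand: 0.4

```text
clock: 24.88
position: [0.4387, -0.109, 0.0682]
orientation: [-2.482, -1.925, 0.001]
contact_force: [0.2, 0.1, -0.1]
finger_gap: 0.701
grasp_force: 0.0
```

carry_out:
  plan: [0,0,0,0,0,0,0,0,0,0,0,0,0,0,0,0,0,0,0,0,0,0,0,0]
  hand: -0.3
  newtons: 40

```text
clock: 25.62
position: [0.4389, -0.1098, 0.0688]
orientation: [2.483, 1.924, 0.0]
contact_force: [-1.7, 1.1, 6.0]
finger_gap: 0.491
grasp_force: 40.0
```

carry_out:
  plan: [0,0,-10,0,0,0,-25,0,0,0,-30,0,0,0,-20,0,0,0,0,0]

```text
clock: 26.25
position: [0.4398, -0.1101, 0.1552]
orientation: [2.481, 1.923, 0.003]
contact_force: [0.6, -0.3, -0.6]
finger_gap: 0.492
grasp_force: 40.8
```

```bash
python3 -c "
from h import *
O=np.array([.6022,.1236]);ex=np.array([np.cos(np.radians(-6)),np.sin(np.radians(-6))]);ey=np.array([-ex[1],ex[0]])
a=O+ex*-.005
s=snap('wrist');prof(s);print(a)
q=go(.46,-.05,.16,84)
q=go(*a,.16,84,q)
q=go(*a,.085,84,q)
t=snap('top')
# lane check: rails in top image
for x in(-.12,.12):
  for y in(-.034,.034):print(x,y,w2px(t,[*(O+ex*x+ey*y),.02]).round(1))
save(t,'t9.png')
"
```

```text
[(175, 481, 431), (178, 378, 274), (179, 274, 227), (197, 268, 379), (200, 391, 324), (210, 271, 210), (211, 210, 160), (269, 211, 329), (270, 329, 440), (271, 440, 519), (277, 555, 433), (278, 433, 321), (280, 314, 401), (281, 401, 514), (288, 528, 392), (289, 392, 230), (290, 230, 172), (321, 185, 267), (322, 267, 410), (323, 410, 491)]
[0.59722739 0.12412264]
turn 1.423 rad ; then dx 14.4 dy -61.7 dz -5.7 ; az -14.4->-96.0
turn 0.000 rad ; then dx 118.3 dy -187.5 dz -0.0 ; az -96.0->-96.0
turn 0.000 rad ; then dx 0.0 dy -0.0 dz 75.0 ; az -96.0->-96.0
-0.12 -0.034 [285.4 219.9]
-0.12 0.034 [263.9 217.8]
0.12 -0.034 [293.5 146.9]
0.12 0.034 [272.7 145. ]
```

carry_out:
  plan: [0,0,-35,0.15,0,0,-35,0.15,0,0,-25,0.15,0,0,0,0.15,0,0,0,0.165,0,0,0,0.165,0,0,0,0.165,0,0,0,0.165,0,0,0,0.163,13,-25,0,0,20,-37,0,0,20,-37,0,0,20,-37,0,0,20,-37,0,0,20,-38,0,0,13,-25,0,0,7,-13,0,0,0,0,0,0]

```text
clock: 28.6
position: [0.5969, 0.1243, 0.2477]
orientation: [3.137, -0.162, -0.002]
contact_force: [-1.2, -0.2, -1.8]
finger_gap: 0.489
grasp_force: 41.1
```

```bash
python3 - <<'E'
from h import *
s=snap('wrist');im=s['frame'].astype(int);print(s['o']['position'],s['o']['finger_gap'],s['o']['grasp_force'])
save(s,'l1.png')
O=np.array([.6022,.1236]);ex=np.array([np.cos(np.radians(-6)),np.sin(np.radians(-6))]);ey=np.array([-ex[1],ex[0]])
for x in(.02,.04,.08,.12):
  print(x,[w2px(s,[*(O+ex*x+ey*y),.02]).round(0) for y in(.034,.028,-.028,-.034)])
for x,z in((.05,.101),(.1,.095)):print(w2px(s,[*(O+ex*x),z]))
g=cv2.cvtColor(s['frame'],cv2.COLOR_RGB2GRAY)
for r in(60,100,140,180,210):
  d=np.abs(np.diff(g[r-1:r+2].mean(0)));print(r,[(i,int(g[r,i-2]),int(g[r,i+3])) for i in range(150,500) if d[i]>10])
E
```

```text
[0.59685125 0.12431846 0.24767429] 0.48907836056551646 41.10348165035248
0.02 [array([287., 143.]), array([292., 143.]), array([342., 143.]), array([347., 143.])]
0.04 [array([286., 124.]), array([292., 125.]), array([342., 125.]), array([348., 125.])]
0.08 [array([286.,  86.]), array([291.,  86.]), array([343.,  87.]), array([349.,  87.])]
0.12 [array([285.,  46.]), array([290.,  46.]), array([344.,  46.]), array([350.,  46.])]
[317.15318956 119.18716976]
[317.36314794  57.29360945]
60 [(272, 171, 185), (273, 172, 181), (276, 180, 174), (278, 181, 184), (281, 174, 156), (282, 181, 182), (283, 184, 183), (284, 162, 185), (290, 185, 91), (291, 186, 90), (292, 185, 92), (304, 133, 134), (306, 138, 143), (307, 123, 143), (326, 105, 178), (327, 103, 178), (334, 178, 158), (336, 174, 181), (337, 131, 175), (340, 175, 179), (341, 181, 180), (345, 179, 172), (405, 172, 80), (406, 172, 81), (422, 79, 160), (423, 82, 160), (424, 91, 160), (431, 159, 77), (432, 158, 78), (436, 77, 163), (437, 78, 166), (438, 80, 167), (459, 166, 140)]
100 [(163, 181, 148), (164, 179, 164), (166, 157, 165), (16
[... 1339 characters left out ...]
175, 180), (291, 153, 178), (302, 166, 140), (306, 141, 106), (326, 90, 140), (332, 140, 180), (333, 142, 177), (336, 173, 167), (337, 180, 177), (338, 177, 174), (341, 167, 185), (342, 177, 183), (464, 174, 58), (465, 174, 62), (466, 171, 63), (490, 65, 174), (491, 62, 174)]
210 [(184, 173, 97), (185, 172, 82), (186, 171, 70), (187, 160, 72), (188, 123, 82), (190, 82, 101), (191, 70, 100), (224, 105, 144), (225, 97, 168), (226, 91, 170), (227, 75, 171), (280, 170, 78), (281, 170, 82), (282, 168, 105), (284, 88, 144), (285, 78, 138), (288, 142, 96), (289, 144, 91), (343, 90, 152), (344, 90, 152), (345, 92, 122), (347, 135, 78), (348, 152, 80), (349, 152, 130), (351, 91, 171), (352, 78, 172)]
```

```bash
python3 - <<'E'
from h import *
s=snap('wrist')
J=px2w(s,312.3,119,.101);S=px2w(s,309,60,.095)
a=px2w(s,311.7,140,.02);b=px2w(s,313.5,180,.02);c=px2w(s,310,60,.02)
print('jar',J,'shk',S,'lane',a,b,c)
for p,q in((J,S),(b,c),(b,J),(a,S)):
    d=q-p;print(np.degrees(np.arctan2(d[1],d[0])))
    print('y at x=.597:',p[1]+(.597-p[0])*d[1]/d[0])
E
```

```text
jar [0.6521425  0.12179489 0.101     ] shk [0.69995219 0.1195686  0.095     ] lane [0.62535743 0.12636915 0.02      ] [0.5791634  0.12919256 0.02      ] [0.70844295 0.11928621 0.02      ]
-2.666097005622073
y at x=.597: 0.1243626468122491
-4.381859563003241
y at x=.597: 0.12782578542091083
-5.788123214756659
y at x=.597: 0.12738451599942907
-5.209065610091995
y at x=.597: 0.12895440521574664
```

carry_out:
  plan: [0,-2.8,0,0,0,0,30,0,0,0,40,0,0,0,40,0,0,0,30,0,0,0,20,0,0,0,9,0,0,0,0,0,0,0,0,0]

```text
clock: 29.82
position: [0.5979, 0.1269, 0.0806]
orientation: [-3.137, 0.164, -0.002]
contact_force: [-0.4, 0.2, -0.4]
finger_gap: 0.485
grasp_force: 41.1
```

carry_out:
  plan: [0,0,2,0,0,0,1.5,0,0,0,0,0]

```text
clock: 30.2
position: [0.5973, 0.1269, 0.0761]
orientation: [3.137, -0.164, -0.0]
contact_force: [-0.3, 1.0, -1.0]
finger_gap: 0.487
grasp_force: 41.1
```

carry_out:
  plan: [0,0,1,0,0,0,1,0,0,0,0,0]

```text
clock: 30.58
position: [0.5973, 0.1269, 0.074]
orientation: [3.137, -0.164, -0.0]
contact_force: [-0.4, 0.1, -0.9]
finger_gap: 0.488
grasp_force: 41.1
```

carry_out:
  plan: [0,0,1,0,0,0,0,0]

```text
clock: 30.82
position: [0.5977, 0.127, 0.0738]
orientation: [-3.137, 0.164, -0.001]
contact_force: [-2.2, -0.7, 10.2]
finger_gap: 0.497
grasp_force: 42.2
```

carry_out:
  plan: [0,0,1,0,0,0,0,0]

```text
clock: 31.08
position: [0.5982, 0.127, 0.0737]
orientation: [-3.137, 0.163, -0.003]
contact_force: [-5.0, -1.8, 24.1]
finger_gap: 0.487
grasp_force: 43.6
```

The base met the lane floor at the predicted height. I'll unload, release and lift.

carry_out:
  plan: [0,0,-1.5,0,0,0,0,0]

```text
clock: 31.32
position: [0.5976, 0.1269, 0.0738]
orientation: [-3.137, 0.164, -0.001]
contact_force: [-0.2, -0.7, 7.3]
finger_gap: 0.491
grasp_force: 41.8
```

carry_out:
  plan: [0,0,0,0,0,0,0,0,0,0,0,0,0,0,0,0,0,0,-10,0,0,0,-25,0,0,0,-40,0,0,0,-50,0,0,0,-45,0,0,0,0,0,0,0,0,0]
  hand: 0.3

```text
clock: 32.7
position: [0.5971, 0.1269, 0.2437]
orientation: [-3.137, 0.164, -0.0]
contact_force: [0.1, 0.2, -0.1]
finger_gap: 0.65
grasp_force: 0.0
```

```bash
python3 - <<'E'
from h import *
s=snap('wrist');save(s,'l2.png');p=s['o']['position'];print(p)
c=np.array([.5977,.127]);M=R.from_rotvec(s['o']['orientation']).as_matrix()
print('expected cap far/near/centre',*[w2px(s,[*(c+M[:2,0]*k),.101]).round() for k in(.0215,-.0215,0)])
prof(s,316,100,340);prof(s,306,100,340)
o=go(.437,.39,p[2],17)
E
```

```text
[0.59708472 0.12690481 0.24371571]
expected cap far/near/centre [317. 159.] [317. 205.] [317. 182.]
[(118, 196, 308), (119, 308, 467), (121, 486, 432), (125, 440, 300), (126, 300, 196), (148, 197, 270), (149, 270, 343), (151, 301, 245), (152, 245, 183), (174, 192, 243), (175, 243, 380), (176, 380, 472), (183, 485, 411), (184, 411, 288), (185, 288, 208), (201, 228, 381), (202, 381, 470)]
[(143, 202, 272), (144, 272, 377), (146, 414, 368), (147, 368, 298), (148, 298, 237), (154, 283, 234), (155, 234, 184), (198, 241, 316), (199, 316, 405), (200, 405, 467)]
turn 1.170 rad ; then dx -298.4 dy 75.8 dz -0.7 ; az -96.0->-163.0
```

The jar stands in the lane: its cap dot is near row 180, where 182 was expected. On to the second jar, after a hover measurement.

```bash
python3 - <<'E'
from h import *
p=env.observe()['position']
M=(*p,-96.0+180+0)
a0=-96;t=-113;
go(.467,.314,.225,17,(*p,17))
E
```

```text
turn 0.000 rad ; then dx 216.9 dy -69.4 dz 18.0 ; az 17.0->17.0
```

carry_out:
  plan: [0,0,0,-0.18,0,0,0,-0.18,0,0,0,-0.18,0,0,0,-0.18,0,0,0,-0.18,0,0,0,-0.18,0,0,0,-0.18,0,0,0,-0.18,0,0,0,-0.18,0,0,0,-0.18,0,0,0,-0.172,20,-6,0,0,40,-13,0,0,45,-14,0,0,45,-14,0,0,45,-14,0,0,22,-8,18,0,0,0,0,0,0,0,0,0]
  hand: 1
  newtons: 20

```text
clock: 35.12
position: [0.4677, 0.3142, 0.2255]
orientation: [-1.87, -2.524, 0.001]
contact_force: [0.4, 0.9, -0.6]
finger_gap: 1.003
grasp_force: 0.0
```

```bash
python3 - <<'E'
from h import *
s=snap('wrist');save(s,'j2.png');print(s['o']['position'],s['o']['joints'].round(2))
M=R.from_rotvec(s['o']['orientation']).as_matrix();print(np.degrees(np.arctan2(M[1,1],M[0,1])))
print(w2px(s,[.437,.403,.022]),w2px(s,[.46,.345,.022]))
im=s['frame'];hsv=cv2.cvtColor(im,cv2.COLOR_RGB2HSV)
g=cv2.cvtColor(im,cv2.COLOR_RGB2GRAY);roi=g[0:260,200:440]
n,l,st,ce=cv2.connectedComponentsWithStats((roi<75).astype('uint8'))
for i in range(1,n):
    if st[i,4]>150:
        v,u=np.nonzero(l==i);r=cv2.minAreaRect(np.c_[u+200,v].astype('float32'));print(st[i],r)
E
```

```text
[0.46767071 0.3141657  0.22551509] [ 0.54  0.37  1.8  -0.    0.97  0.24]
16.935047040126094
[313.58782459  77.78540453] [318.49116212 140.69051779]
[ 92  64  43  25 980] ((313.0, 76.0), (24.0, 42.0), 90.0)
[  0 250  19  10 187] ((209.0, 254.5), (9.0, 18.0), 90.0)
[215 250  25  10 214] ((427.0, 254.5), (9.0, 24.0), 90.0)
```

View pics/j2.png

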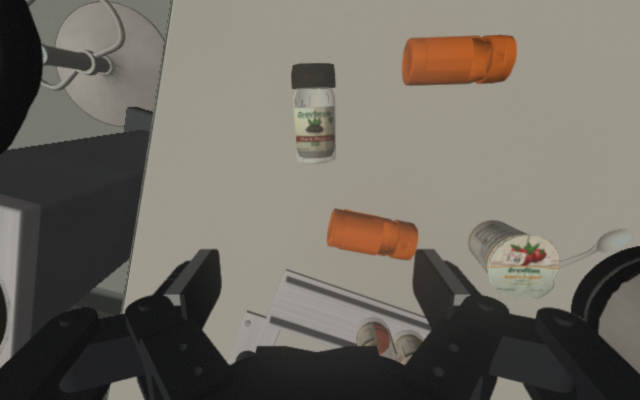

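The jar lies with its cap end at (313,64) and base at (315,162). The orange ones at (458,60) and (372,233) are clear of it.

```bash
python3 - <<'E'
from h import *
s=snap('wrist')
c=px2w(s,313,65,.022);b=px2w(s,315.5,161,.022);d=c-b;az=np.degrees(np.arctan2(d[1],d[0]));L=np.linalg.norm(d);print(c,b,L,az)
g=c-d/L*.010
go(g[0],g[1],.0065,az-90)
E
```

```text
[0.43354893 0.41405112 0.022     ] [0.46383313 0.32327225 0.022     ] 0.09569709961239965 108.44891329943299
turn -0.027 rad ; then dx 96.1 dy -1.3 dz 219.4 ; az 16.9->18.4
```

carry_out:
  plan: [0,0,0,-0.027,32,-0.5,0,0,32,-0.5,30,0,32,0,40,0,0,0,45,0,0,0,45,0,0,0,35,0,0,0,17,0,0,0,7,0,0,0,0,0,0,0,0,0]

```text
clock: 36.6
position: [0.437, 0.4054, 0.0078]
orientation: [1.834, 2.55, 0.003]
contact_force: [0.3, 0.2, -0.3]
finger_gap: 0.996
grasp_force: 0.0
```

carry_out:
  plan: [0,0,0,0,0,0,0,0,0,0,0,0,0,0,0,0,0,0,0,0,0,0,0,0,0,0,0,0]
  hand: -0.3

```text
clock: 37.48
position: [0.4365, 0.4051, 0.007]
orientation: [1.834, 2.551, 0.001]
contact_force: [-0.7, -0.7, 7.0]
finger_gap: 0.493
grasp_force: 21.4
```

carry_out:
  plan: [0,0,-10,0,0,0,-20,0,0,0,-25,0,0,0,-18,0,0,0,0,0,0,0,0,0]

```text
clock: 38.22
position: [0.4361, 0.4047, 0.0791]
orientation: [-1.834, -2.551, 0.001]
contact_force: [-0.2, 0.1, -1.2]
finger_gap: 0.492
grasp_force: 20.8
```

carry_out:
  plan: [0,0,0,0,0,0,0,0]
  hand: -0.006

```text
clock: 38.48
position: [0.4361, 0.4047, 0.0789]
orientation: [-1.834, -2.55, 0.002]
contact_force: [-0.9, 0.5, -1.2]
finger_gap: 0.499
grasp_force: 10.3
```

carry_out:
  plan: [0,0,0,0,0,0,0,0]
  hand: -0.001

```text
clock: 38.72
position: [0.4363, 0.4049, 0.0794]
orientation: [-1.834, -2.551, 0.0]
contact_force: [-0.4, 0.0, -0.7]
finger_gap: 0.498
grasp_force: 4.7
```

```bash
python3 -c "
from h import *
s=snap('wrist');o=s['o'];print(o['wrist_torque'],o['grasp_force'],o['contact_force']);prof(s,317,100,345)"
```

```text
[ 0.00203184  0.01286533 -0.02776615] 4.676736295223236 [-0.36680249  0.04358994 -0.68968494]
[(219, 471, 425), (220, 425, 342), (221, 342, 231), (222, 231, 164), (327, 160, 230)]
```

carry_out:
  plan: [0,0,0,0,0,0,0,0,0,0,0,0]
  hand: 0.001

```text
clock: 39.15
position: [0.4364, 0.4049, 0.0796]
orientation: [-1.834, -2.551, 0.0]
contact_force: [-0.2, -0.2, -0.8]
finger_gap: 0.504
grasp_force: 2.3
```

```bash
python3 -c "
from h import *
s=snap('wrist');o=s['o'];print(o['wrist_torque'],o['grasp_force'],o['contact_force']);prof(s,317,100,345)"
```

```text
[ 0.05172573 -0.0419868   0.02181192] 2.3247601836919785 [-0.23471052 -0.20439801 -0.84212931]
[(165, 358, 309), (189, 330, 411), (193, 419, 368), (194, 368, 274), (204, 299, 251), (205, 251, 175), (312, 176, 347), (313, 347, 450)]
```

```bash
cat >> h.py <<'E'
def tl(s,slips=(0,.003,.006)):
    o=s['o'];M=R.from_rotvec(o['orientation']).as_matrix();p=o['position'];f=lambda q:w2px(s,p+M@q)[1].round()
    for k in slips:
      for th in(105,100,95,90,85,80,75,70):
        t=np.radians(th);ax=np.array([-np.cos(t),0,-np.sin(t)]);nx=np.array([np.sin(t),0,-np.cos(t)])
        piv=np.array([0,0,-.0145]);cap=piv+ax*(.010-k);base=cap-ax*.096
        print(k,th,'near',f(cap-nx*.0215),'dot',f(cap),'far',f(cap+nx*.0215),'caplow',f(cap+nx*.0215-ax*.021),'basefar',f(base+nx*.021),'zlow',(p+M@(base+nx*.021))[2].round(4),(p+M@(base-nx*.021))[2].round(4))
E
python3 - <<'E'
from h import *
s=snap('wrist');tl(s);prof(s,317,100,345);prof(s,300,100,345)
E
```

```text
0 105 near 331.0 dot 278.0 far 225.0 caplow 220.0 basefar 211.0 zlow 0.0056 0.0165
0 100 near 331.0 dot 280.0 far 228.0 caplow 218.0 basefar 200.0 zlow 0.0058 0.0131
0 95 near 330.0 dot 282.0 far 231.0 caplow 217.0 basefar 190.0 zlow 0.0066 0.0103
0 90 near 329.0 dot 284.0 far 235.0 caplow 216.0 basefar 179.0 zlow 0.0081 0.0081
0 85 near 328.0 dot 286.0 far 239.0 caplow 216.0 basefar 169.0 zlow 0.0103 0.0066
0 80 near 326.0 dot 288.0 far 243.0 caplow 216.0 basefar 159.0 zlow 0.0131 0.0058
0 75 near 324.0 dot 289.0 far 248.0 caplow 216.0 basefar 149.0 zlow 0.0165 0.0056
0 70 near 321.0 dot 291.0 far 254.0 caplow 217.0 basefar 139.0 zlow 0.0205 0.0061
0.003 105 near 328.0 dot 276.0 far 224.0 caplow 219.0 basefar 210.0 zlow 0.0027 0.0136
0.003 100 near 327.0 dot 277.0 far 226.0 caplow 217.0 basefar 200.0 zlow 0.0028 0.0101
0.003 95 near 326.0 dot 279.0 far 229.0 caplow 215.0 basefar 189.0 zlow 0.0036 0.0073
0.003 90 near 324.0 dot 280.0 far 232.0 caplow 214.0 basefar 178.0 zlow 0.0051 0.0051
0.003 85 near 323.0 dot 281.0 far 235.0 caplow 213.0 basefar 168.0 zlow 0.0073 0.0036
0.003 80 n
[... 532 characters left out ...]
t 276.0 far 229.0 caplow 212.0 basefar 177.0 zlow 0.0021 0.0021
0.006 85 near 318.0 dot 277.0 far 232.0 caplow 210.0 basefar 167.0 zlow 0.0043 0.0006
0.006 80 near 315.0 dot 278.0 far 235.0 caplow 209.0 basefar 156.0 zlow 0.0072 -0.0001
0.006 75 near 313.0 dot 278.0 far 238.0 caplow 209.0 basefar 145.0 zlow 0.0107 -0.0002
0.006 70 near 310.0 dot 279.0 far 242.0 caplow 208.0 basefar 135.0 zlow 0.0148 0.0005
[(164, 401, 351), (165, 351, 305), (189, 332, 408), (193, 419, 360), (194, 360, 269), (204, 298, 247), (205, 247, 175), (312, 177, 353), (313, 353, 453)]
[(168, 425, 372), (196, 435, 388), (197, 388, 316), (208, 260, 208), (209, 208, 160), (309, 155, 269), (310, 269, 406), (311, 406, 468)]
```

The second jar is about 4° from upright and just above the table. I'll lower it slightly and release.

carry_out:
  plan: [0,0,1.5,0,0,0,1.5,0,0,0,0,0,0,0,0,0]

```text
clock: 39.75
position: [0.4365, 0.405, 0.0766]
orientation: [1.834, 2.551, 0.0]
contact_force: [0.5, 0.6, 2.2]
finger_gap: 0.502
grasp_force: 2.5
```

carry_out:
  plan: [0,0,0,0,0,0,0,0,0,0,0,0,0,0,0,0,0,0,0,0,0,0,0,0,0,0,0,0,0,0,0,0]
  hand: 0.1

```text
clock: 40.75
position: [0.4363, 0.4049, 0.0766]
orientation: [-1.834, -2.551, 0.0]
contact_force: [0.6, -0.5, -0.1]
finger_gap: 0.548
grasp_force: 0.0
```

```bash
python3 - <<'E'
from h import *
s=snap('wrist');print(s['o']['position'],s['o']['contact_force']);upright(s)
for c in(295,317,330):prof(s,c,100,345)
E
```

```text
[0.43633843 0.404929   0.07657198] [ 0.56590961 -0.50893706 -0.14001445]
-0.02 capnear 359.0 capfar 274.0 basefar 206.0
-0.015 capnear 350.0 capfar 263.0 basefar 199.0
-0.01 capnear 341.0 capfar 252.0 basefar 192.0
0 capnear 321.0 capfar 230.0 basefar 178.0
0.01 capnear 301.0 capfar 206.0 basefar 164.0
0.015 capnear 291.0 capfar 194.0 basefar 156.0
0.02 capnear 281.0 capfar 181.0 basefar 149.0
0.03 capnear 259.0 capfar 155.0 basefar 134.0
[(167, 440, 390), (168, 390, 344), (180, 304, 371), (181, 371, 437), (190, 282, 231), (191, 231, 182), (289, 188, 279), (290, 279, 369), (291, 369, 433)]
[(160, 465, 383), (161, 383, 296), (175, 331, 404), (176, 404, 454), (179, 425, 374), (180, 374, 306), (181, 306, 256), (293, 162, 254), (294, 254, 348), (295, 348, 420)]
[(162, 467, 402), (163, 402, 301), (164, 301, 246), (177, 283, 371), (178, 371, 423), (182, 370, 313), (183, 313, 248), (291, 183, 260), (292, 260, 350), (293, 350, 415)]
```

It stands upright 13 mm ahead. I'll regrip and lift it.

carry_out:
  plan: [0,0,0,0,0,0,0,0,0,0,0,0,6,0,2,0,7,0,3,0,0,0,3,0,0,0,0,0]
  hand: 0.4

```text
clock: 41.68
position: [0.432, 0.4171, 0.0682]
orientation: [-1.834, -2.551, 0.001]
contact_force: [-1.0, 0.2, -0.3]
finger_gap: 0.703
grasp_force: 0.0
```

carry_out:
  plan: [0,0,0,0,0,0,0,0,0,0,0,0,0,0,0,0,0,0,0,0,0,0,0,0]
  hand: -0.3
  newtons: 40

```text
clock: 42.42
position: [0.4323, 0.4173, 0.0687]
orientation: [1.834, 2.551, 0.0]
contact_force: [-0.4, 0.1, 5.6]
finger_gap: 0.484
grasp_force: 40.8
```

carry_out:
  plan: [0,0,-10,0,0,0,-30,0,0,0,-45,0,0,0,-50,0,0,0,-45,0,0,0,0,0]

```text
clock: 43.18
position: [0.4336, 0.4185, 0.2527]
orientation: [1.833, 2.55, 0.01]
contact_force: [-0.5, 0.5, -1.2]
finger_gap: 0.489
grasp_force: 40.9
```

```bash
python3 - <<'E'
from h import *
p=env.observe()['position'];y=.127+(.545-.5975)*np.tan(np.radians(-4.5));print(y)
go(.545,y,p[2],-96,(*p,-96))
o=env.observe();M=R.from_rotvec(o['orientation']).as_matrix();a=np.degrees(np.arctan2(M[1,1],M[0,1]));print('turn from',a,np.radians(a+96))
E
```

```text
0.13113183960829247
turn 0.000 rad ; then dx 140.8 dy 274.1 dz -0.0 ; az -96.0->-96.0
turn from 18.566636302661028 1.9995650164162977
```

carry_out:
  plan: [0,0,0,0.1667,0,0,0,0.1667,0,0,0,0.1667,0,0,0,0.1667,0,0,0,0.1667,0,0,0,0.1667,0,0,0,0.1667,0,0,0,0.1667,0,0,0,0.1667,0,0,0,0.1667,0,0,0,0.1667,0,0,0,0.1663,12,24,0,0,22,42,0,0,24,46,0,0,24,47,0,0,24,47,0,0,20,40,0,0,15,28,0,0,0,0,0,0]

```text
clock: 45.68
position: [0.5438, 0.1279, 0.2477]
orientation: [3.136, -0.169, -0.002]
contact_force: [-0.3, 1.0, -1.8]
finger_gap: 0.487
grasp_force: 40.9
```

```bash
python3 - <<'E'
from h import *
go(.545,.131,.0765,-96)
s=snap('wrist');print(s['o']['finger_gap'],s['o']['grasp_force'],s['o']['position'])
J=w2px(s,[.5977,.127,.101]);print('placed jar exp',J);
g=cv2.cvtColor(s['frame'],cv2.COLOR_RGB2GRAY)
for r in(105,115,125):
  d=np.abs(np.diff(g[r-1:r+2].mean(0)));print(r,[(i,int(g[r,i-2]),int(g[r,i+3])) for i in range(265,365) if d[i]>12])
for x in(.56,.597,.65):print(x,[w2px(s,[x+k*.078,.127+(x-.5975)*np.tan(np.radians(-4.5))+k*.997,.02]).round() for k in(.034,.028,-.028,-.034)])
prof(s,314,60,345)
E
```

```text
turn -0.003 rad ; then dx 0.9 dy -3.2 dz 171.2 ; az -96.2->-96.0
0.4865993183295672 40.92333376407623 [0.54375532 0.12794473 0.24774676]
placed jar exp [311.2113436  121.15770237]
105 [(274, 174, 181), (275, 174, 175), (278, 178, 175), (280, 175, 171), (283, 175, 170), (284, 180, 182), (285, 171, 184), (286, 140, 178), (289, 182, 72), (290, 184, 71), (291, 178, 71), (329, 70, 180), (330, 71, 183), (331, 74, 174), (334, 180, 167), (335, 183, 178), (336, 174, 177), (341, 177, 181), (344, 183, 174)]
115 [(276, 174, 169), (279, 180, 178), (280, 181, 181), (281, 169, 165), (283, 165, 127), (284, 178, 98), (286, 165, 71), (287, 121, 72), (305, 73, 173), (306, 72, 181), (307, 75, 182), (310, 173, 80), (311, 181, 73), (312, 182, 73), (335, 73, 177), (336, 81, 180), (337, 92, 168), (341, 180, 183), (344, 184, 176)]
125 [(279, 173, 172), (281, 179, 176), (284, 172, 130), (285, 180, 97), (286, 176, 75), (287, 154, 73), (288, 116, 73), (308, 74, 118), (309, 74, 101), (310, 73, 90), (311, 84, 76), (313, 118, 73), (332, 74, 133), (333, 75, 128), (336, 139, 181), (337, 133, 173), (341, 181, 185)]
0.56 [array([284., 152.]), array([289., 152.]), array([338., 150.]), array([343., 150.])]
0.597 [array([282., 118.]), array([287., 118.]), array([338., 117.]), array([343., 117.])]
0.65 [array([279.,  67.]), array([284.,  67.]), array([337.,  65.]), array([343.,  65.])]
[(83, 194, 269), (84, 269, 381), (86, 356, 417), (87, 417, 504), (93, 518, 339), (94, 339, 225), (115, 243, 297), (116, 297, 375), (117, 375, 436), (123, 407, 325), (124, 325, 244), (142, 245, 373), (143, 373, 508), (181, 528, 465), (182, 465, 408), (183, 408, 318), (184, 318, 262), (203, 315, 455), (204, 455, 519), (206, 500, 449), (208, 406, 301), (209, 301, 234), (330, 140, 209), (331, 209, 383), (332, 383, 501), (343, 484, 406)]
```

The lane prediction matches the image edges, and the first placed jar stands where expected. I'll lower the second.

carry_out:
  plan: [1,-3.2,0,0,0,0,30,0,0,0,40,0,0,0,40,0,0,0,30,0,0,0,20,0,0,0,10,0,0,0,0,0,0,0,0,0]

```text
clock: 46.85
position: [0.5455, 0.1334, 0.0794]
orientation: [-3.137, 0.165, -0.002]
contact_force: [-0.1, 0.7, -0.7]
finger_gap: 0.489
grasp_force: 40.9
```

carry_out:
  plan: [0,0,2,0,0,0,0,0]

```text
clock: 47.1
position: [0.5452, 0.133, 0.0769]
orientation: [-3.137, 0.165, -0.001]
contact_force: [0.8, -0.4, -1.2]
finger_gap: 0.491
grasp_force: 40.9
```

carry_out:
  plan: [0,0,1.5,0,0,0,0,0]

```text
clock: 47.35
position: [0.545, 0.133, 0.0751]
orientation: [3.137, -0.165, -0.0]
contact_force: [0.3, -1.0, -2.5]
finger_gap: 0.481
grasp_force: 40.9
```

carry_out:
  plan: [0,1.8,0,0,0,0,1,0,0,0,0,0]

```text
clock: 47.72
position: [0.5448, 0.1312, 0.074]
orientation: [3.137, -0.165, -0.0]
contact_force: [-0.3, 1.3, -0.5]
finger_gap: 0.494
grasp_force: 40.9
```

carry_out:
  plan: [0,0,1,0,0,0,0,0]

```text
clock: 47.98
position: [0.5452, 0.1313, 0.0738]
orientation: [-3.137, 0.165, -0.001]
contact_force: [-2.5, -2.4, 12.5]
finger_gap: 0.486
grasp_force: 42.3
```

carry_out:
  plan: [0,0,-0.7,0,0,0,0,0]

```text
clock: 48.22
position: [0.5448, 0.1313, 0.0738]
orientation: [-3.137, 0.165, -0.0]
contact_force: [0.3, -1.3, 1.3]
finger_gap: 0.485
grasp_force: 41.2
```

carry_out:
  plan: [0,0,0,0,0,0,0,0,0,0,0,0,0,0,0,0,0,0,-10,0,0,0,-25,0,0,0,-40,0,0,0,-50,0,0,0,-45,0,0,0,0,0,0,0,0,0]
  hand: 0.3

```text
clock: 49.6
position: [0.5445, 0.1312, 0.2439]
orientation: [-3.137, 0.165, -0.0]
contact_force: [0.6, 0.3, -0.7]
finger_gap: 0.653
grasp_force: 0.0
```

```bash
python3 - <<'E'
from h import *
s=snap('wrist');p=s['o']['position'];print(p)
print([w2px(s,[.5452,.1313,.101]).round(1)]);prof(s,317,150,230)
t=snap('top');g=cv2.cvtColor(t['frame'],cv2.COLOR_RGB2GRAY)
# knob in top view: dark blob near (308,226)
n,l,st,ce=cv2.connectedComponentsWithStats((g[195:260,275:345]<75).astype('uint8'))
for i in range(1,n):
    if st[i,4]>20:print(st[i],ce[i]+[275,195])
print('pred disc',w2px(t,[.455,.0335,.086]),'wing top',w2px(t,[.455,.0335,.121]))
hs=cv2.cvtColor(s['frame'],cv2.COLOR_RGB2HSV)
E
```

```text
[0.54454131 0.13118188 0.2439226 ]
[array([316.6, 182.2])]
[(152, 277, 404), (154, 421, 351), (155, 351, 240), (156, 240, 164), (205, 181, 260), (206, 260, 440), (207, 440, 491)]
[   0    0   36   65 1566] [288.15389527 233.38378033]
[30 20  9 16 62] [309.61290323 224.53225806]
pred disc [306.93244158 224.40258974] wing top [306.67648148 222.70316749]
```

```bash
python3 - <<'E'
from h import *
p=env.observe()['position'];go(.455,.034,.28,60.5,(*p,60.5))
E
```

```text
turn 0.000 rad ; then dx 29.8 dy -128.4 dz -37.1 ; az 60.5->60.5
```

carry_out:
  plan: [0,0,-36,-0.17,0,0,0,-0.17,0,0,0,-0.17,0,0,0,-0.17,0,0,0,-0.17,0,0,0,-0.17,0,0,0,-0.17,0,0,0,-0.17,0,0,0,-0.17,0,0,0,-0.17,0,0,0,-0.17,0,0,0,-0.17,0,0,0,-0.17,0,0,0,-0.17,0,0,0,-0.17,0,0,0,-0.18]
  hand: 1

```text
clock: 51.7
position: [0.5442, 0.1311, 0.2785]
orientation: [-0.793, -3.038, 0.002]
contact_force: [-0.6, 0.2, -0.2]
finger_gap: 0.999
grasp_force: 0.0
```

carry_out:
  plan: [6,-28,0,0,9,-38,0,0,9,-38,0,0,6,-24,0,0,0,0,0,0,0,0,0,0]

```text
clock: 52.45
position: [0.4562, 0.035, 0.2798]
orientation: [0.803, 3.037, 0.0]
contact_force: [0.6, 0.5, -0.3]
finger_gap: 1.0
grasp_force: 0.0
```

```bash
python3 - <<'E'
from h import *
s=snap('wrist');print(s['o']['position'])
im=s['frame'];g=cv2.cvtColor(im,cv2.COLOR_RGB2GRAY)
print('pred disc',w2px(s,[.455,.0335,.086]),'top',w2px(s,[.455,.0335,.121]))
m=(g<80).astype('uint8');m[255:]=0
n,l,st,ce=cv2.connectedComponentsWithStats(m)
for i in range(1,n):
    if st[i,4]>100 and 230<ce[i][0]<400:print(st[i],ce[i])
u,v=w2px(s,[.455,.0335,.121]).astype(int)
w=g[v-30:v+31,u-30:u+31]; k=(w>110).astype('uint8')
# bright stripe within dark blob
n,l,st,ce=cv2.connectedComponentsWithStats(k)
for i in range(1,n):
    if 15<st[i,4]<400:
        y,x=np.nonzero(l==i);d=cv2.fitLine(np.c_[x,y].astype('float32'),2,0,.01,.01).ravel();print('bright',st[i],ce[i]+[u-30,v-30],d)
r=im.astype(int);q=(r[:,:,0]>1.8*r[:,:,1])&(r[:,:,0]>60);vv,uu=np.nonzero(q[:170,200:440]);print(len(vv))
for row in(10,40,70,100,130):
    x=uu[vv==row]+200
    if len(x):print(row,x.min(),x.max())
E
```

```text
[0.45617614 0.03498597 0.2797699 ]
pred disc [314.48130756 171.98839004] top [314.28998711 179.63954925]
[ 294   26   53  182 2577] [320.82809468 138.71594878]
bright [30 15  3 31 91] [314.97802198 178.68131868] [ 4.2644171e-03 -9.9999088e-01  3.0978022e+01  2.9681318e+01]
782
40 334 341
70 329 335
100 324 330
130 318 324
```

The knob is still fitted with its wing aligned to the tool. I'll descend and grip it.

carry_out:
  plan: [1,-0.8,0,0,0,0,35,0,0,0,45,0,0,0,45,0,0,0,35,0,0,0,18,0,0,0,9,0,0,0,0,0,0,0,0,0]

```text
clock: 53.62
position: [0.4548, 0.0347, 0.0935]
orientation: [0.802, 3.036, 0.0]
contact_force: [-0.5, -0.4, 0.5]
finger_gap: 1.0
grasp_force: 0.0
```

carry_out:
  plan: [0,0,0,0,0,0,0,0,0,0,0,0,0,0,0,0,0,0,0,0,0,0,0,0,0,0,0,0,0,0,0,0]
  hand: -1
  newtons: 60

```text
clock: 54.62
position: [0.4542, 0.0345, 0.093]
orientation: [0.803, 3.037, -0.0]
contact_force: [-2.2, -1.3, 6.7]
finger_gap: 0.15
grasp_force: 58.7
```

carry_out:
  plan: [0,0,-0.5,0.08,0,0,0,0.08,0,0,0,0.08,0,0,0,0.08,0,0,0,0.08,0,0,0,0.08,0,0,0,0.08,0,0,0,0.08,0,0,0,0.08,0,0,0,0.08,0,0,0,0.08,0,0,0,0.08,0,0,0,0.08,0,0,0,0.08,0,0,0,0.08,0,0,0,0,0,0,0,0]

```text
clock: 56.75
position: [0.455, 0.0346, 0.0934]
orientation: [2.377, 2.053, 0.002]
contact_force: [3.8, -0.0, -0.6]
finger_gap: 0.149
grasp_force: 59.1
```

```bash
cat > bar.py <<'E'
from h import *
s=snap('wrist');im=s['frame'].astype(int);print(s['o']['position'],s['o']['wrist_torque'])
m=(im[:,:,0]>1.8*im[:,:,1])&(im[:,:,0]>60);m[:, :250]=0;m[:,450:]=0
r=[(row,np.nonzero(m[row])[0].mean()) for row in range(5,180,25) if m[row].any()];print(r)
a,b=[px2w(s,c,w,.053) for w,c in (r[0],r[-1])];d=a-b;A=np.degrees(np.arctan2(d[1],d[0]))
M=R.from_rotvec(s['o']['orientation']).as_matrix();print('bar az',A,'tool x az',np.degrees(np.arctan2(M[1,0],M[0,0])))
E
python3 bar.py
```

```text
[0.45501967 0.03459741 0.09344312] [ 0.10533579 -0.79475656 -0.01248947]
[(5, np.float64(280.5)), (30, np.float64(284.5)), (55, np.float64(288.5)), (80, np.float64(292.5)), (105, np.float64(297.0)), (130, np.float64(301.0)), (155, np.float64(305.0))]
bar az 90.4248685918037 tool x az 81.64559027275891
```

carry_out:
  plan: [0,0,0,0.05,0,0,0,0.05,0,0,0,0.05,0,0,0,0,0,0,0,0]

```text
clock: 57.42
position: [0.4553, 0.0347, 0.0935]
orientation: [2.524, 1.869, 0.003]
contact_force: [5.9, 2.2, -1.7]
finger_gap: 0.154
grasp_force: 58.8
```

```bash
python3 bar.py
```

```text
[0.45533036 0.0346664  0.09351988] [ 0.62400042 -1.2979269   0.03400078]
[(5, np.float64(267.5)), (30, np.float64(273.0)), (55, np.float64(278.5)), (80, np.float64(284.5)), (105, np.float64(289.5)), (130, np.float64(295.5)), (155, np.float64(301.0))]
bar az 84.94329105532901 tool x az 73.04082146845842
```

The bar is back at the closed azimuth of about 85°. I'll press the knob home lightly, release and retreat.

carry_out:
  plan: [0,0,1,0.03,0,0,0.7,0,0,0,0,-0.03,0,0,0,0]

```text
clock: 57.98
position: [0.4556, 0.0347, 0.0928]
orientation: [2.523, 1.869, 0.004]
contact_force: [-0.1, 3.1, 28.3]
finger_gap: 0.154
grasp_force: 63.3
```

carry_out:
  plan: [0,0,0,0,0,0,0,0,0,0,0,0,0,0,0,0,0,0,0,0,0,0,0,0,0,0,-10,0,0,0,-25,0,0,0,-40,0,0,0,-50,0,0,0,-50,0,0,0,-10,0,0,0,0,0,0,0,0,0]
  hand: 0.6

```text
clock: 59.72
position: [0.4534, 0.0346, 0.2755]
orientation: [-2.524, -1.869, 0.003]
contact_force: [-0.4, -0.1, 0.4]
finger_gap: 0.8
grasp_force: 0.0
```

```bash
python3 bar.py; python3 - <<'E'
from h import *
s=snap('wrist');g=cv2.cvtColor(s['frame'],cv2.COLOR_RGB2GRAY)
u,v=w2px(s,[.455,.0335,.121]).astype(int);print(u,v)
n,l,st,ce=cv2.connectedComponentsWithStats((g[v-30:v+31,u-30:u+31]>110).astype('uint8'))
for i in range(1,n):
    if 15<st[i,4]<400:
        y,x=np.nonzero(l==i);yx=[ (x[y==y.min()].mean()+u-30,y.min()+v-30),(x[y==y.max()].mean()+u-30,y.max()+v-30)]
        a,b=[px2w(s,*q,.121) for q in yx];d=a-b;print('stripe',st[i],np.linalg.norm(d),(a+b)/2,np.degrees(np.arctan2(d[1],d[0])))
# caps of the four standing things, from above
t=snap('top');print(px2w(t,0,0,0)[:0])
for n,P in(('j1',[.5977,.127,.101]),('j2',[.5448,.1313,.101]),('std',[.652,.1225,.101]),('shk',[.70,.1195,.095])):
    q=w2px(t,P).round().astype(int);print(n,q,t['frame'][q[1]-1:q[1]+2,q[0]-1:q[0]+2].mean((0,1)).round())
E
```

```text
[0.4534119  0.03457479 0.27546363] [ 0.02133858 -0.01195369  0.04751369]
[(55, np.float64(292.0)), (80, np.float64(298.0)), (105, np.float64(304.0)), (130, np.float64(310.0))]
bar az 86.57308292025485 tool x az 73.0430638026588
319 181
stripe [ 29  14   4  32 100] 0.029735934866744855 [0.45501394 0.03397204 0.121     ] 74.17333116756214
[]
j1 [276 177] [86. 75. 66.]
j2 [274 194] [92. 80. 70.]
std [277 160] [65. 58. 52.]
shk [279 145] [122. 116. 107.]
```

carry_out:
  plan: [-40,0,-10,0,-50,0,-10,0,-50,0,0,0,-50,0,0,0,-50,0,0,0,0,0,0,0,0,0,0,0]

```text
clock: 60.75
position: [0.384, -0.1947, 0.2961]
orientation: [-2.525, -1.867, 0.0]
contact_force: [0.5, 0.3, 0.5]
finger_gap: 0.801
grasp_force: 0.0
```

```bash
python3 - <<'E'
from h import *
t=snap('top');old=cv2.imread('pics/top0.png')[:,:,::-1]
def bar(im):
    r=im.astype(int);m=(r[:,:,0]>1.5*r[:,:,1])&(r[:,:,0]>50);m[:210]=0;m[245:]=0;m[:,:258]=0;m[:,306:]=0
    v,u=np.nonzero(m);k=np.polyfit(u,v,1);return len(u),k,np.polyval(k,262),np.polyval(k,300),u.min(),u.max()
print(bar(old),bar(t['frame']))
d=np.abs(old.astype(int)-t['frame']).sum(2)
for n,(u,v) in dict(timer=(433,260),pot=(226,149),can=(476,255),orange1=(175,193),orange2=(236,197),purple=(399,260),std=(277,160),shk=(279,147)).items():print(n,d[v-10:v+11,u-10:u+11].mean())
E
```

```text
(48, array([7.72725092e-02, 2.01542675e+02]), np.float64(221.7880724259825), np.float64(224.72442777395673), np.int64(264), np.int64(301)) (47, array([5.42621939e-02, 2.08611964e+02]), np.float64(222.82865907894492), np.float64(224.89062244731247), np.int64(264), np.int64(298))
timer 95.01814058956916
pot 50.528344671201815
can 54.21768707482993
orange1 42.20181405895691
orange2 41.91836734693877
purple 56.29478458049886
std 37.54421768707483
shk 45.66439909297052
```

```bash
python3 - <<'E'
from h import *
t=snap('top');old=cv2.imread('pics/top0.png')[:,:,::-1]
for im in(old,t['frame']):
    r=im.astype(float);w=np.clip(r[:,:,0]-r[:,:,1]-25,0,None)
    us=np.arange(266,298);vs=np.arange(212,236);W=w[212:236,266:298];c=(W*vs[:,None]).sum(0)/W.sum(0)
    k=np.polyfit(us,c,1);P=[px2w(t,u,np.polyval(k,u),.053) for u in(266,297)];d=P[0]-P[1];print(k,np.degrees(np.arctan2(d[1],d[0])),P[0],W.sum(0).round()[::6])
E
```

```text
[7.91235969e-02 2.01042541e+02] 84.98127568588986 [0.46789715 0.1596115  0.053     ] [46. 33. 41. 35. 35. 31.]
[5.7111864e-02 2.0783774e+02] 86.24692978021832 [0.4649872  0.15957933 0.053     ] [60. 57. 54. 55. 53. 51.]
```

The keeper sits about 0.02 rad short of its original closed angle. There is time in hand, so I'll nudge it fully home with the knob.

```bash
python3 -c "
from h import *
go(.4552,.0347,.2,-16.0)"
```

```text
turn -0.016 rad ; then dx 239.5 dy 5.0 dz 96.3 ; az -16.9->-16.0
```

carry_out:
  plan: [30,1,0,-0.016,50,1,0,0,50,1,0,0,50,1,0,0,40,1,0,0,19.5,0,30,0,0,0,40,0,0,0,26,0,0,0,40,0,0,0,35,0,0,0,20,0,0,0,11,0,0,0,0,0,0,0,0,0]

```text
clock: 62.6
position: [0.4561, 0.034, 0.0953]
orientation: [2.509, 1.89, 0.001]
contact_force: [-0.1, 0.4, 0.7]
finger_gap: 0.799
grasp_force: 0.0
```

carry_out:
  plan: [0,0,0,0,0,0,0,0,0,0,0,0,0,0,0,0,0,0,0,0,0,0,0,0]
  hand: -1
  newtons: 60

```text
clock: 63.35
position: [0.4556, 0.0337, 0.0949]
orientation: [2.51, 1.89, 0.0]
contact_force: [-2.1, 0.3, 9.0]
finger_gap: 0.153
grasp_force: 58.3
```

carry_out:
  plan: [0,0,-0.4,0.03,0,0,0,0.03,0,0,0,0.02,0,0,0,0]

```text
clock: 63.85
position: [0.4556, 0.0337, 0.095]
orientation: [-2.583, -1.787, 0.0]
contact_force: [-1.5, 0.6, 1.9]
finger_gap: 0.15
grasp_force: 59.1
```

```bash
python3 bar.py
```

```text
[0.45558849 0.03366657 0.09500538] [0.01895638 0.2607172  0.16232478]
[(5, np.float64(255.0)), (30, np.float64(259.0)), (55, np.float64(266.5)), (80, np.float64(273.5)), (105, np.float64(281.0)), (130, np.float64(288.0)), (155, np.float64(296.0))]
bar az 83.7295600922937 tool x az 69.35916240544998
```

carry_out:
  plan: [0,0,0.6,0,0,0,0.4,0,0,0,0,0]

```text
clock: 64.28
position: [0.4557, 0.0337, 0.0948]
orientation: [2.583, 1.788, 0.001]
contact_force: [-6.0, 0.8, 26.6]
finger_gap: 0.153
grasp_force: 62.9
```

carry_out:
  plan: [0,0,0,0,0,0,0,0,0,0,0,0,0,0,0,0,0,0,0,0,0,0,0,0,0,0,-10,0,0,0,-25,0,0,0,-40,0,0,0,-50,0,0,0,-50,0,-40,0,-10,0,-50,0,0,0,-50,0,0,0,-50,0,0,0,-50,0,0,0,0,0,0,0,0,0,0,0]
  hand: 0.6

```text
clock: 66.53
position: [0.371, -0.1908, 0.2794]
orientation: [2.584, 1.786, 0.001]
contact_force: [-0.6, 0.6, 0.9]
finger_gap: 0.798
grasp_force: 0.0
```

```bash
python3 - <<'E'
from h import *
t=snap('top');old=cv2.imread('pics/top0.png')[:,:,::-1]
for im in(old,t['frame']):
    r=im.astype(float);w=np.clip(r[:,:,0]-r[:,:,1]-25,0,None)
    us=np.arange(266,298);vs=np.arange(212,236);W=w[212:236,266:298];c=(W*vs[:,None]).sum(0)/W.sum(0)
    k=np.polyfit(us,c,1);P=[px2w(t,u,np.polyval(k,u),.053) for u in(266,297)];d=P[0]-P[1];print(k,np.degrees(np.arctan2(d[1],d[0])),P[0])
g=cv2.cvtColor(t['frame'],cv2.COLOR_RGB2GRAY)
n,l,st,ce=cv2.connectedComponentsWithStats((g[130:245,265:330]<85).astype('uint8'))
for i in range(1,n):
    if st[i,4]>15:print(st[i],ce[i]+[265,130])
print('knob disc pred',w2px(t,[.455,.0335,.086]));print(env.observe()['position'])
E
```

```text
[7.91235969e-02 2.01042541e+02] 84.98127568588986 [0.46789715 0.1596115  0.053     ]
[8.12596851e-02 2.00326974e+02] 84.85854395360363 [0.4683535  0.15961657 0.053     ]
[  7  24  13  14 131] [277.69465649 160.77862595]
[  5  40  13  14 131] [276.22137405 176.74045802]
[  3  58  14  14 148] [274.43918919 194.81756757]
[ 33  88  18  13 125] [306.464 224.088]
knob disc pred [306.93244158 224.40258974]
[ 0.37122834 -0.19034268  0.27929659]
```

The bar is back at its original closed angle (84.9° against 85.0°). Three jar caps stand in line at (278,161), (276,177) and (274,195), and the knob disc is at (306,224), where it was predicted. I'm handing in.

```bash
python3 -c "
from cell import env
print(env.hand_in())"
```

```text
the job is handed in; nothing more can be done
None
```

The job is handed in at about 67 s. Camera checks show the knob on its shaft, the keeper closed, and both fallen jars (the only two I found) upright in line with the standing jar. The shaker, timer, pot and canister were never approached, though my last picture comparison could not confirm them independently.

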